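Lever the worn cutting stick out of the paper cutter

ROBOT

A 7-joint arm with a two-finger parallel gripper is mounted at the origin on the work surface. World frame = base frame: x ahead of the robot, y to its left, z up, the work surface at z = 0. Lengths are in m, angles in rad, forces in N, time in s.
With the tool pointing down it reaches from about 0.35 to 0.775 m from the base axis. Payload 3.1 kg.
Tool frame: the origin (TCP) lies between the finger pads; the fingertips stand 17 mm ahead of it and the grasp point (between the pads) lies 2 mm behind it; x points along the fingers, z is the direction in which the jaws open and shut, and the axes are right-handed (so a half turn about x gives the same grasp; the last joint's range is limited). The gripper opens to 85 mm and grips with 20 to 120 N. Pads are 22 mm wide; open, the fingers measure 114 mm over their backs; the gripper's body (76 mm by 85 mm) begins 54 mm behind the grasp point. The pads swing forward as they close: fully open they stand 13 mm farther back than shut.
Start: joints at [-1.359, 0.311, 0.014, 1.512, -0.004, 1.319, -0.027], TCP at [0.138, 0.532, 0.248] pointing down, gripper open.
Joint ranges: [-2.7, 2.7], [-0.3, 1.91], [-1.27, 1.3], [0.12, 2.57], [-1.44, 4.58], [0.2, 2.03], [-3.05, 3.05]. Speed limits (rad/s): [2.79, 2.79, 3.14, 3.14, 3.14, 3.14, 3.14].

INTERFACE

Orientations are given as a unit quaternion [w, x, y, z].
In Python, from plant import read_state, viewer, ticket, finder gives the robot as it stands.
- The arm moves only by the tool play_rows, never from a script. Its argument "steps" is a list of rows, each a list of 5 numbers: the shift along the tool's x, y, z in cm, then the turn about the tool's x in degrees, then the finger opening in cm, from 0 to 8.54. A call has 1 to 12 rows; each row is the pose to reach, as a shift and turn from the pose measured when the call began, along the tool's axes at that moment; what a row does not reach only later rows make up. A row lasts 1/10 s, in which the tool goes at most 50 mm and 8.59 degrees, less where a joint would pass 70% of its speed; a pose out of reach is approached as far as the arm can. A call with a gripper value outside its range is refused whole. The fingers move at their own pace and stop on an object; "newtons" is the grip in N (left out, the last holds). Time passes only in rows, so rows that repeat a pose let the fingers close. It gives the time, the measured TCP pose, the force and the opening at its end, in the units of the state.
- read_state(): the state, without advancing time (a new reading comes with each control period).
- viewer.read_camera(name): name is "side" or "top" or "wrist"; returns a dict with "img" (384x512x3 uint8, blue, green, red), "intrinsics" (3x3 intrinsics, pixels), "k1" (the pictures are not rectified: a ray, as slopes to the right and down, at radius r is drawn at 1 + k1 r^2 times it, then the intrinsics apply), "cam_to_world" (4x4, takes a point from camera to world coordinates); the wrist camera has in their place "tool_from_camera" (4x4, takes a point from camera to tool coordinates, whose origin is the TCP and whose axes are the tool frame's). Camera axes: x right, y up, looking along -z (the intrinsics and any distortion apply to the point x, -y, -z); pixel columns grow to the right and rows downward; lengths in m; the calibration is good to about 2 mm. A picture is of the moment at which its call begins: read the wrist's pose just before it. There is no depth.
- ticket.finish_job(): hands the job in, once; it reports no verdict.
Trained networks look in a picture, given as the dict that the camera call returned (one of the last four; its "shot" number tells which), for a name from the list of things; names that differ only in an ending like _2 or _b are one class to them, and where a whole thing is asked for, a point or a joint stands for the part that bears it (a point fixed in the world has none). Each returns a list of dicts, best first, with "p" (0 to 1); they miss things now and then, are a little off and sometimes report something else, mostly with a low value. They report only what shows in the picture. A call takes as long as a camera call. They do not tell look-alikes from the thing itself.
- finder.boxes_of(picture, target): "at" ([x, y, z] in m, in the coordinates of the camera as it stood for that picture, good to about 4 mm: the middle of the surface that is visible of it).
- finder.silhouettes(picture, target): "region" (384x512 bool, what is visible of it).
The state is a dict: "time_s": time; "qpos": joint angles; "joint_velocities": joint speeds; "joint_torque": joint torques, N m; "tool_pos": TCP position; "tcp_rot": TCP orientation; "force": force on the tool from outside, world axes, zero at the start; "torque": the same for the moment, N m; "grip_width": finger opening in m.
Only numpy, scipy, OpenCV 4.12 (cv2) and the standard library are available. Lean on these libraries where they do the work, as an engineer would, in place of code of your own. Each camera call takes 0.05 s, during which the arm holds its last target.

TASK

The worn white cutting stick is jammed flush in the groove of the paper cutter's bed: set the pry bar on the steel fulcrum rod with its tip under the stick's lip, and lever that end of the stick well up out of the groove. Then take the stick out by hand and lay it flat in the grey scrap tray, and lay the pry bar back on its plywood rest, either one first. Do not throw or drop either of them and leave everything else on the table where it is.

Things in the scene. Friction and masses are not known exactly. Their poses are not given: they have to be found in the camera images.
- bed: bed of a small bench paper cutter, fixed: grey block 180 (x) x 195 (y) mm, flat top 100 mm above the table; z up, origin under the middle of the stick. A groove along its y axis (x = 0, floor at z = 78 mm up to y = +60 mm) holds the white cutting stick, tight and flush with the top. A sprung gib grips the stick; once raised it stays up. 12 mm high gauge strip on top at x = +77 to +89 mm
- pocket (a point): middle of the pry pocket at the +y end of the bed's groove, level with the bed's top: 40 mm wide (bed x), 25 mm long (bed y, +60 to +85 mm), 45 mm deep, open above and out through the bed's +y face (at y = +85 mm). The stick's lip hangs in it. Axes as the bed's
- fulcrum_axis (a point): middle of the axis of the fulcrum: fixed level steel rod, 10 mm diameter, along the bed's x axis, 22 mm beyond the bed's +y face, on two brackets with 64 mm free between them. Its top is 89 mm above the table, 2 mm lower than the underside of the stick's lip, so the 5 mm blade goes in tilted, handle high. Nothing is under the rod. Axes as the bed's
- stick_center (a point): middle (half-way up) of the cutting stick: loose white plastic, 170 (its y) x 26 (x) x 22 mm (z), 0.11 kg. At its +y end the lower 13 mm are cut back by 18 mm, leaving a lip 18 mm long and 9 mm thick that ends flush with the bed's +y face. Levering the lip up takes roughly 20 to 45 N at first; the stick turns about its other end, which has 3.5 mm to spare
- stick_lip (a point): middle of the top edge of the stick's lip end (y = +85 mm, z = +11 mm from its centre); 100 mm above the table when seated
- bar_grip (a point): point in the pry bar's handle, half-way up, near its balance point, to grip across the width. Straight bar, 200 x 20 mm, flat underside, 0.2 kg; x points from handle to tip, z up. From the tip: bare steel blade 5 mm thick for 75 mm, then black handle 14 mm thick for 125 mm. This point is 135 mm behind the tip, 7 mm above the underside
- bar_tip (a point): middle of the tip edge of the pry bar's blade, half-way up (2.5 mm above the underside)
- rest: plywood rest of the pry bar, fixed, 200 (x) x 70 (y) mm: 6 mm base with two blocks, tops 25 mm above the table, at x = -100 to -70 mm and +60 to +90 mm. The bar lies on the blocks along x, underside at 25 mm, at the start with its tip towards +x and its middle about over the rest's origin. Origin under its centre
- tray: low grey plastic scrap tray, fixed, 240 (x) x 150 (y) x 30 mm with 5 mm walls and floor; origin under its centre
- stapler: loose bystander: black desk stapler, 150 x 36 x 55 mm; origin under its centre
- tape: loose bystander: cardboard-coloured ring of tape, 100 mm across, 24 mm high; origin under its centre
- mug: loose bystander: white mug, 80 mm across, 90 mm high; origin under its centre
- inkjar: loose bystander: closed glass ink jar, 70 mm across, 80 mm high; origin under its centre
- glue: loose bystander: white glue bottle, 52 mm across, 150 mm high; origin under its centre
- weight: loose bystander: dark steel paper weight, 60 x 50 x 35 mm; origin under its centre
Things that resemble listed ones, but are neither listed nor needed, are in the scene too. Leave any green look-alike of the rest alone.

How it is judged:
By the outcome, as a careful person would: the job done as asked, in the order asked, and still so for the second after the job is handed in, with the robot touching nothing.
It also fails if it takes over 64 s, if anything falls off the work surface, if the arm or the gripper's body presses on something with over 40 N, if the wrist force passes 120 N, or if a joint passes its speed limit or range.

## Working session

There is one attempt and no reset: what is moved stays moved. The work goes in short steps, Python scripts to look and compute and a tool call to move; the robot and the scene stay as the last step left them, time stands still between calls to the robot, and variables do not carry over. Pictures are saved under pics/ and viewed, and the job is handed in when it is done.

Besides the shell and the picture viewer there is one more tool, called after "Request:" by a JSON object that holds its "name" and its "arguments". play_rows: Moves the arm, as the interface text tells. Its arguments: {"type":"object","properties":{"steps":{"type":"array"},"newtons":{"type":"number"}},"required":["steps"]}

```bash
ls -la; mkdir -p pics
python3 - <<'E'
from plant import read_state, viewer, ticket, finder
import cv2,numpy as np
s=read_state()
for k in s: print(k,np.round(s[k],4))
for n in ["side","top","wrist"]:
    p=viewer.read_camera(n)
    cv2.imwrite(f"pics/a_{n}.png",p["img"])
    print(n,[ (k,np.round(p[k],3).tolist()) for k in p if k!="img"])
E
```

```text
total 12
drwxr-xr-x  3 agent agent 4096 Dec  6 19:17 .
drwxr-xr-x 23 root  root  4096 Dec  6 19:17 ..
drwxr-xr-x  2 agent agent 4096 Dec  6 19:17 pics
time_s 0.0
qpos [-1.3587  0.3117  0.014   1.5131 -0.0044  1.3192 -0.0272]
joint_velocities [ 0.0008 -0.0003  0.0021  0.0007 -0.0019 -0.0011  0.0004]
joint_torque [ 2.00000e-04 -3.79928e+01  1.46200e-01 -2.30589e+01  1.23000e-02
  1.39000e-02 -0.00000e+00]
tool_pos [0.1379 0.5317 0.2472]
tcp_rot [ 0.5586 -0.4332  0.5599  0.4322]
force [-0.2167 -0.1617  0.739 ]
torque [0.0211 0.0035 0.0387]
grip_width 0.0854
side [('intrinsics', [[479.48, 0.0, 253.195], [0.0, 479.48, 189.169], [0.0, 0.0, 1.0]]), ('k1', -0.167), ('cam_to_world', [[-0.94, 0.249, -0.234, 0.125], [-0.342, -0.696, 0.631, 0.981], [-0.005, 0.673, 0.739, 1.225], [0.0, 0.0, 0.0, 1.0]]), ('shot', 1)]
top [('intrinsics', [[389.53, 0.0, 258.028], [0.0, 389.53, 189.121], [0.0, 0.0, 1.0]]), ('k1', -0.023), ('cam_to_world', [[-0.006, 0.984, -0.176, 0.324], [-0.999, -0.012, -0.034, -0.002], [-0.035, 0.176, 0.984, 1.044], [0.0, 0.0, 0.0, 1.0]]), ('shot', 2)]
wrist [('intrinsics', [[269.501, 0.0, 254.363], [0.0, 269.501, 192.868], [0.0, 0.0, 1.0]]), ('k1', -0.048), ('tool_from_camera', [[-0.0, 0.27, -0.963, -0.125], [0.001, 0.963, 0.27, 0.068], [1.0, -0.0, -0.0, 0.0], [0.0, 0.0, 0.0, 1.0]]), ('shot', 3)]
```

View pics/a_side.png

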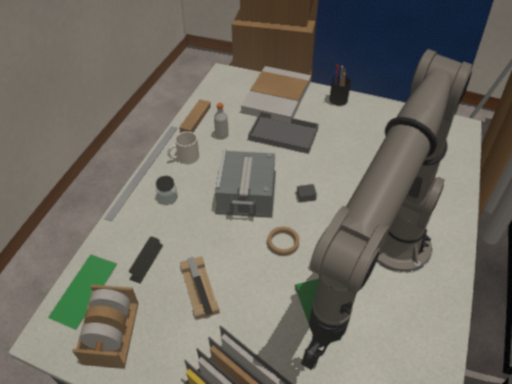

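View pics/a_top.png

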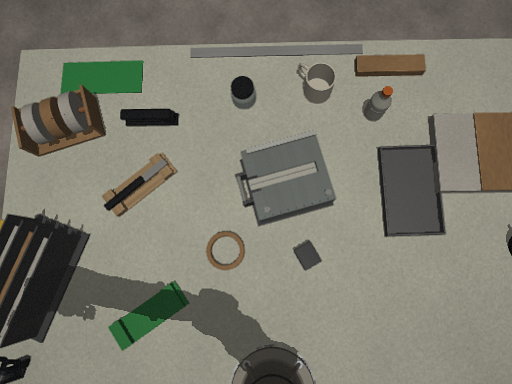

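View pics/a_wrist.png

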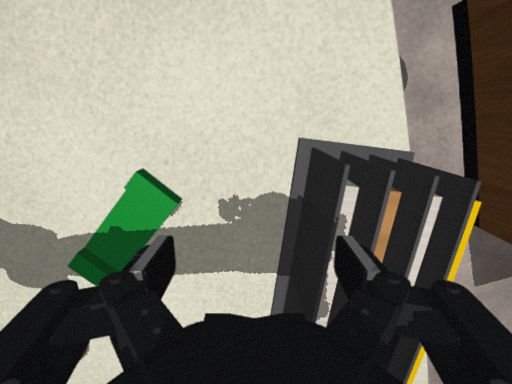

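The top view shows the bed at about (287,178), with its pocket and rod facing left. The real rest with the bar is at about (140,185), the tray at (411,190), and the green look-alike rest at (150,315). Next I'll locate them in world coordinates.

```bash
cat > h.py <<'E'
from plant import read_state, viewer, ticket, finder
import cv2,numpy as np
from scipy.spatial.transform import Rotation as R
from scipy.optimize import least_squares
def pose(s):
    q=s["tcp_rot"]; T=np.eye(4); T[:3,:3]=R.from_quat([q[1],q[2],q[3],q[0]]).as_matrix(); T[:3,3]=s["tool_pos"]; return T
def cam(n,save=None):
    s=read_state(); p=viewer.read_camera(n)
    p["T"]=pose(s)@p["tool_from_camera"] if n=="wrist" else np.array(p["cam_to_world"])
    if save: cv2.imwrite(f"pics/{save}.png",p["img"])
    return p
def proj(p,X):
    X=np.atleast_2d(X); T=p["T"]; c=(X-T[:3,3])@T[:3,:3]
    u=np.stack([c[:,0]/-c[:,2],-c[:,1]/-c[:,2]],1); r2=(u**2).sum(1,keepdims=True)
    u=u*(1+p["k1"]*r2); K=np.array(p["intrinsics"]); return u@K[:2,:2].T+K[:2,2]
def unproj(p,px,z):
    px=np.atleast_2d(np.array(px,float)); K=np.array(p["intrinsics"]); d=(px-K[:2,2])/[K[0,0],K[1,1]]
    u=d.copy()
    for _ in range(20): u=d/(1+p["k1"]*(u**2).sum(1,keepdims=True))
    ray=np.stack([u[:,0],-u[:,1],-np.ones(len(u))],1)@p["T"][:3,:3].T; o=p["T"][:3,3]
    return o+ray*((z-o[2])/ray[:,2])[:,None]
def world(p,at): return p["T"][:3,:3]@np.array(at)+p["T"][:3,3]
def find(p,t,n=2): return [(round(d["p"],2),np.round(world(p,d["at"]),4).tolist()) for d in finder.boxes_of(p,t)[:n]]
def up(img,x0,y0,x1,y1,k): return cv2.resize(img[y0:y1,x0:x1],None,fx=k,fy=k,interpolation=cv2.INTER_CUBIC)
E
python3 - <<'E'
from h import *
for n in ["top","side"]:
    p=cam(n); print(n)
    for t in ["bed","pocket","fulcrum_axis","stick_center","stick_lip","bar_grip","bar_tip","rest","tray","tape","stapler","weight"]:
        print(t,find(p,t,3))
    cv2.imwrite(f"pics/b_{n}.png",up(p["img"],*((90,110,350,250) if n=="top" else (150,130,310,330)),3))
print(R.from_matrix(pose(read_state())[:3,:3]).as_matrix().round(4))
E
```

```text
top
bed [(0.64, [0.5145, -0.0365, 0.0988])]
pocket [(0.77, [0.512, -0.039, 0.1014])]
fulcrum_axis [(0.66, [0.4954, 0.0744, 0.0921])]
stick_center [(0.61, [0.5271, -0.0294, 0.0989])]
stick_lip [(0.76, [0.5221, -0.0324, 0.1])]
bar_grip [(0.91, [0.5164, 0.3663, 0.0361])]
bar_tip [(0.62, [0.5209, 0.353, 0.0076]), (0.58, [0.5167, 0.3641, 0.035])]
rest [(0.75, [0.5219, 0.3534, 0.0048]), (0.61, [0.5268, -0.0323, 0.0962]), (0.56, [0.1812, 0.318, 0.0097])]
tray [(0.93, [0.4991, -0.3686, 0.0025])]
tape [(0.6, [0.3458, 0.1225, 0.0247])]
stapler [(0.6, [0.705, 0.333, 0.0508])]
weight [(0.88, [0.3316, -0.09, 0.0368]), (0.69, [0.7131, -0.2813, 0.0893])]
side
bed [(0.88, [0.5135, 0.0133, 0.1006]), (0.38, [0.5222, -0.0201, 0.0972])]
pocket [(0.91, [0.5142, 0.0128, 0.0995]), (0.37, [0.7645, 0.0878, 0.0618])]
fulcrum_axis []
stick_center [(0.75, [0.5197, -0.0208, 0.1038]), (0.74, [0.5192, 0.3703, 0.0424])]
stick_lip [(0.54, [0.5234, -0.0204, 0.1001])]
bar_grip [(0.74, [0.5201, 0.37, 0.0394])]
bar_tip [(0.74, [0.5282, 0.3606, 0.0097]), (0.69, [0.5153, 0.3725, 0.0433])]
rest [(0.8, [0.2216, 0.2828, 0.0135]), (0.77, [0.5257, 0.363, 0.0092])]
tray [(0.66, [0.492, -0.3741, 0.0044])]
tape [(0.71, [0.3426, 0.126, 0.024]), (0.64, [0.5231, -0.0227, 0.1018])]
stapler [(0.89, [0.7089, 0.3435, 0.0513]), (0.39, [0.5178, 0.3692, 0.041])]
weight [(0.57, [0.3317, -0.0888, 0.0365])]
[[ 0.    -0.968  0.251]
 [ 0.     0.251  0.968]
 [-1.    -0.     0.   ]]
```

View pics/b_top.png

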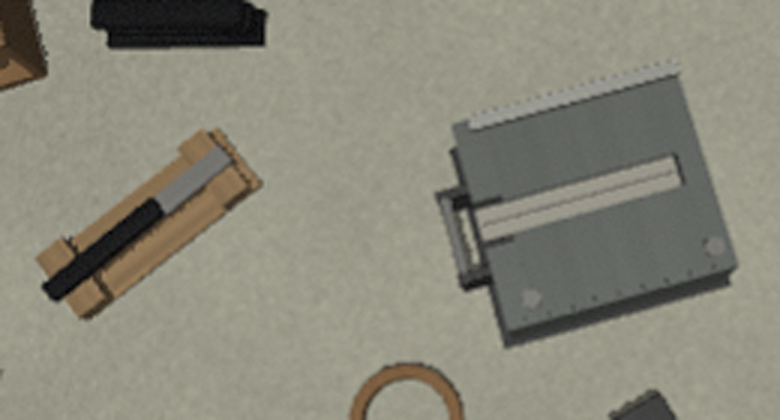

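View pics/b_side.png

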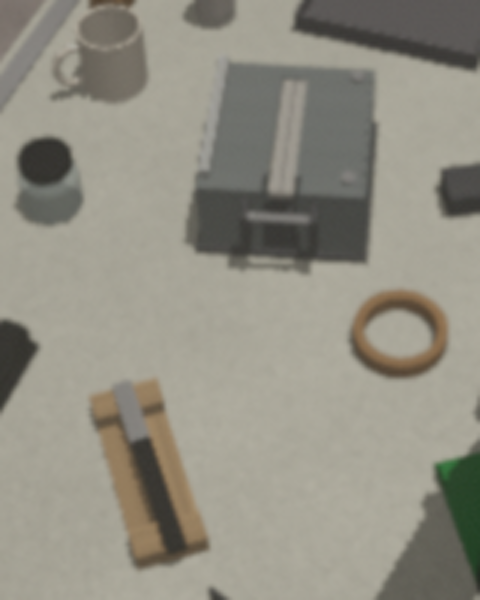

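Request:
{"name": "play_rows", "arguments": {"steps": [[0,-5,-3,0,8.5],[0,-10,-5,8,8.5],[0,-15,-6.6,16,8.5],[0,-20,-6.6,24,8.5],[0,-25,-6.6,32,8.5],[0,-30,-6.6,36.4,8.5],[0,-35,-6.6,36.4,8.5],[0,-40,-6.6,36.4,8.5],[0,-40.8,-6.6,36.4,8.5],[0,-40.8,-6.6,36.4,8.5],[0,-40.8,-6.6,36.4,8.5]]}}

```text
time_s: 2.55
tool_pos: [0.5163, 0.3661, 0.2478]
tcp_rot: [0.666, -0.236, 0.667, 0.236]
force: [-0.2, 0.8, 0.2]
grip_width: 0.085
```

Run:
```python
from h import *
p=cam("wrist","c_wrist"); s=read_state(); print(s["tool_pos"],s["time_s"],s["force"])
for t in ["bar_grip","bar_tip","rest"]:
    print(t,find(p,t,3))
for t in ["bar_grip"]:
    for d in finder.silhouettes(p,t)[:2]:
        m=np.array(d["region"]).astype(np.uint8); c=max(cv2.findContours(m,0,2)[0],key=cv2.contourArea); print(d["p"],m.sum(),cv2.minAreaRect(c), cv2.boxPoints(cv2.minAreaRect(c)).round(1).tolist())
```

```text
[0.51529634 0.36709871 0.24806126] 2.6 [-1.29911955  0.59205453  0.10616283]
bar_grip [(0.96, [0.5141, 0.3767, 0.0397])]
bar_tip [(0.67, [0.5108, 0.374, 0.0395])]
rest [(0.64, [0.1994, 0.2986, 0.0038]), (0.59, [0.5233, 0.3672, 0.0058])]
0.77 2259 ((255.5, 172.5), (149.0, 17.0), 90.0) [[247.0, 98.0], [264.0, 98.0], [264.0, 247.0], [247.0, 247.0]]
```

View pics/c_wrist.png

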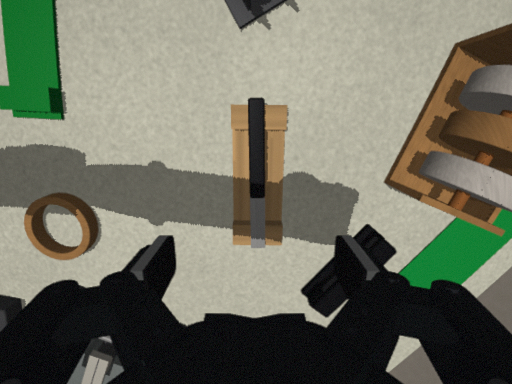

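The wrist view shows the bar running down the image at column 257. The handle end is at row 98, the handle/blade border at row 196 and the tip at row 247.

Run:
```python
from h import *
p=cam("wrist"); T=pose(read_state())
cv2.imwrite("pics/c2.png",up(p["img"],200,80,320,270,4))
a=unproj(p,[257,98],.039)[0]; b=unproj(p,[257.5,196],.039)[0]; c=unproj(p,[258,247],.030)[0]
print(a,b,c,np.linalg.norm(a-b),np.linalg.norm(b-c))
d=c-a; print("yaw",np.degrees(np.arctan2(d[1],d[0])), "toolz", np.degrees(np.arctan2(T[1,2],T[0,2])))
for e in (a,b,c): print(((e-T[:3,3])@T[:3,:3]*100).round(2))
```

```text
[0.45982449 0.44028371 0.039     ] [0.53673778 0.34764542 0.039     ] [0.58643823 0.28848379 0.03      ] 0.12040560049679447 0.07778966790698764
yaw -50.16908788236941 toolz 39.194213822198314
[20.97  9.15  0.32]
[20.96 -2.89  0.43]
[ 21.86 -10.62   0.54]
```

View pics/c2.png

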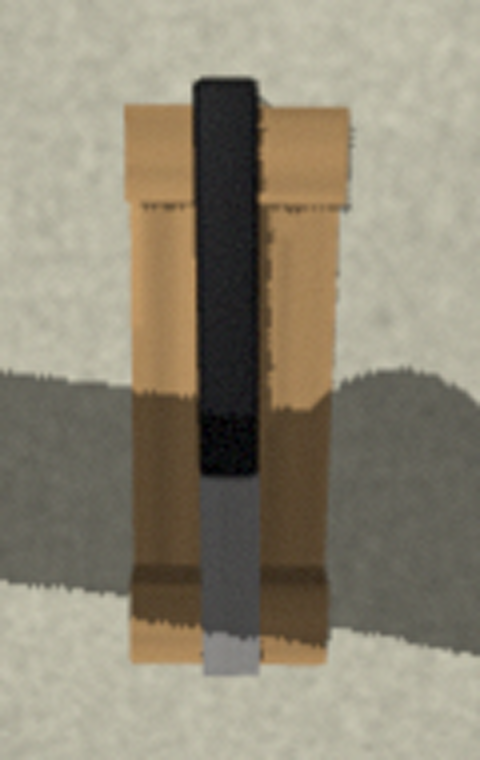

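Request:
{"name": "play_rows", "arguments": {"steps": [[4,1.5,0.4,-0.6,5],[9,2.8,0.4,-0.6,5],[14,2.8,0.4,-0.6,5],[18,2.8,0.4,-0.6,5],[20,2.8,0.4,-0.6,5],[21.6,2.8,0.4,-0.6,5],[21.6,2.8,0.4,-0.6,5],[21.6,2.8,0.4,-0.6,5]]}}

```text
time_s: 3.65
tool_pos: [0.5013, 0.3923, 0.0338]
tcp_rot: [0.666, -0.24, 0.664, 0.241]
force: [0.5, 0.4, -0.1]
grip_width: 0.0501
```

Run:
```python
from h import *
p=cam("wrist","d_wrist"); s=read_state(); print(s["tool_pos"],s["time_s"],s["force"])
```

```text
[0.50184193 0.39257717 0.03459536] 3.7 [-0.10483675  0.44685598 -0.27342467]
```

View pics/d_wrist.png

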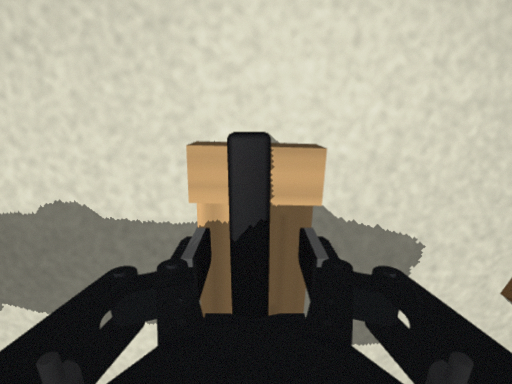

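Request:
{"name": "play_rows", "arguments": {"steps": [[0.3,0,0,0,5],[0.3,0,0,0,1],[0.3,0,0,0,1],[0.3,0,0,0,1],[0.3,0,0,0,1],[0.3,0,0,0,1]], "newtons": 35}}

```text
time_s: 4.3
tool_pos: [0.5022, 0.3928, 0.0325]
tcp_rot: [0.666, -0.24, 0.663, 0.242]
force: [-2.2, -0.9, 5.5]
grip_width: 0.0192
```

Request:
{"name": "play_rows", "arguments": {"steps": [[-2,0,0,0,1],[-6,0,0,0,1],[-10,0,0,0,1],[-14,0,0,0,1],[-17,0,0,0,1],[-18,0,0,0,1],[-18,0,0,0,1]]}}

```text
time_s: 5.0
tool_pos: [0.5021, 0.3925, 0.2131]
tcp_rot: [0.667, -0.24, 0.663, 0.242]
force: [0.1, -0.5, -3.5]
grip_width: 0.0193
```

Run:
```python
from h import *
w=cam("wrist","e_wrist"); s=read_state(); print(s["tool_pos"],s["time_s"],s["force"],s["torque"])
for n in ["top","side"]:
    p=cam(n,"e_"+n)
    np.savez("cal_"+n+".npz",K=p["intrinsics"],k1=p["k1"],T=p["T"])
    a=cv2.imread(f"pics/a_{n}.png")
    cv2.imwrite(f"pics/f_{n}.png",up(a,*((230,125,345,230) if n=="top" else (205,140,285,225)),6))
```

```text
[0.50105619 0.39185584 0.21105394] 5.05 [ 0.00870297  0.02381861 -3.430949  ] [0.00182603 0.04051145 0.01604368]
```

View pics/f_top.png

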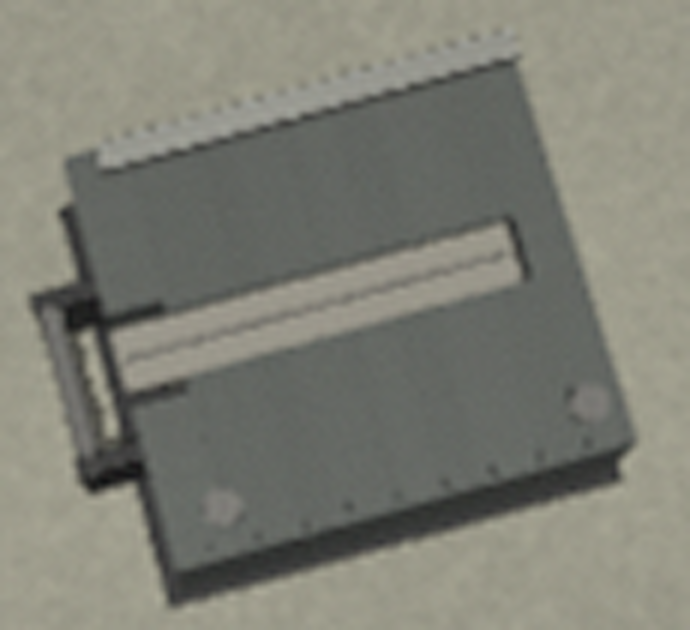

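View pics/f_side.png

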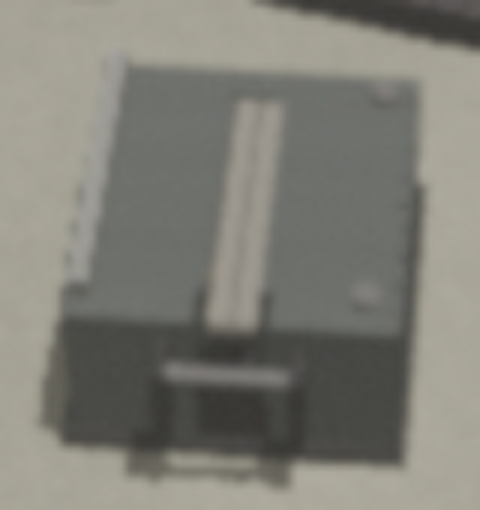

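View pics/e_wrist.png

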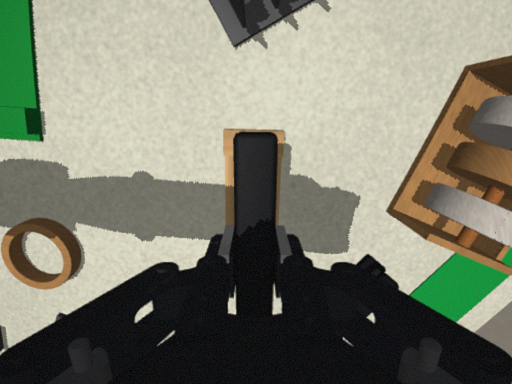

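View pics/e_side.png

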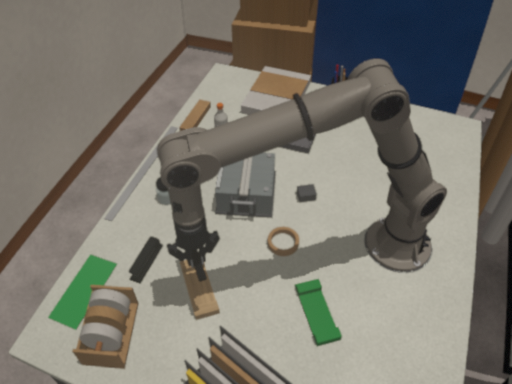

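```bash
cat >> h.py <<'E'
def cal(n):
    d=np.load(f"cal_{n}.npz"); return dict(intrinsics=d["K"],k1=float(d["k1"]),T=d["T"])
def bedW(b,X):
    c,s=np.cos(b[2]),np.sin(b[2]); X=np.atleast_2d(np.array(X,float))/1000
    return np.stack([b[0]+c*X[:,0]-s*X[:,1], b[1]+s*X[:,0]+c*X[:,1], X[:,2]],1)
E
python3 - <<'E'
from h import *
B=[(90,85,100),(-90,85,100),(-90,-110,100),(13,85,100),(-13,85,100),(13,-85,100),(-13,-85,100)]
t=np.array([(67,158),(175,573),(635,443),(104,328),(127,395),(505,220),(522,282)],float)
s=np.array([(62,317),(400,335),(420,80),(207,328),(257,333),(238,100),(285,102)],float)
t=(t+.5)/6-.5+[230,125]; s=(s+.5)/6-.5+[205,140]
ct,cs=cal("top"),cal("side")
def fit(use):
    f=lambda b: np.concatenate([ (proj(c,bedW(b,B))-o).ravel() for c,o in use])
    r=least_squares(f,[.52,-.03,.24],loss="soft_l1"); return r.x,f(r.x).reshape(-1,2).round(1).tolist()
for u in ([(ct,t)],[(cs,s)],[(ct,t),(cs,s)]):
    x,r=fit(u); print(x,np.degrees(x[2]),r)
np.save("bed.npy",x)
E
```

```text
[ 0.52581912 -0.02978078  0.26100585] 14.954533471562428 [[-1.0, -0.0], [-0.1, -0.2], [0.4, 0.1], [0.8, 0.6], [-0.3, -0.6], [-0.0, 0.4], [0.2, -0.1]]
[ 0.52625377 -0.03162865  0.26804715] 15.357970346085802 [[-0.1, 0.0], [0.5, 0.3], [0.3, 0.1], [-0.0, -0.4], [-0.1, -0.8], [-0.1, 0.3], [-0.3, 0.3]]
[ 0.5258513  -0.03022421  0.26305769] 15.07209516762465 [[-0.9, 0.0], [0.2, -0.2], [0.6, -0.1], [0.9, 0.6], [-0.1, -0.6], [0.1, 0.3], [0.4, -0.2], [-0.3, 0.3], [0.3, 0.7], [0.4, 0.5], [-0.2, -0.1], [-0.3, -0.4], [-0.1, 0.6], [-0.2, 0.7]]
```

```bash
cat >> h.py <<'E'
def goal(X,yawdeg=None,s=None):
    s=s or read_state(); T=pose(s); d=(np.array(X)-T[:3,3])@T[:3,:3]*100
    y=np.degrees(np.arctan2(T[1,2],T[0,2])); 
    return d.round(2).tolist(), None if yawdeg is None else round(-(yawdeg-y),2)
def bedpos(s=None):
    s=s or read_state(); b=np.load("bed.npy"); d=s["tool_pos"][:2]-b[:2]; c,n=np.cos(b[2]),np.sin(b[2])
    T=pose(s)
    return np.round([1000*(c*d[0]+n*d[1]),1000*(-n*d[0]+c*d[1]),1000*s["tool_pos"][2],np.degrees(np.arctan2(T[1,2],T[0,2])-b[2])],1)
E
python3 - <<'E'
from h import *
b=np.load("bed.npy"); print(bedpos())
for y,z in ((274,190),(274,72)): print(goal(bedW(b,[(0,y,z)])[0],np.degrees(b[2])))
E
```

```text
[ 84.8 413.7 209.3  24.7]
([1.93, -9.14, -13.55], np.float64(24.73))
([13.73, -9.15, -13.54], np.float64(24.73))
```

Request:
{"name": "play_rows", "arguments": {"steps": [[0,-2,-4,8,1],[0,-5,-8,16,1],[2,-8,-12,24,1],[4,-9.2,-13.5,24.7,1],[7,-9.2,-13.5,24.7,1],[10,-9.2,-13.5,24.7,1],[12.5,-9.2,-13.5,24.7,1],[13.7,-9.2,-13.5,24.7,1],[13.7,-9.2,-13.5,24.7,1]]}}

```text
time_s: 6.05
tool_pos: [0.4528, 0.233, 0.0695]
tcp_rot: [0.698, -0.094, 0.704, 0.092]
force: [-0.7, -0.2, -2.9]
grip_width: 0.019
```

Run:
```python
from h import *
s=read_state(); print(bedpos(),s["time_s"],s["force"])
p=cam("side"); cv2.imwrite("pics/g_side.png",up(p["img"],170,130,330,290,4))
t=cam("top"); cv2.imwrite("pics/g_top.png",up(t["img"],150,110,310,250,4))
print(find(p,"bar_tip"),find(t,"bar_tip"))
```

```text
[ -2.1 273.2  69.5   0. ] 6.05 [-0.66609506 -0.15109545 -2.85864609]
[(0.53, [0.4462, 0.2597, 0.078])] [(0.97, [0.4673, 0.1657, 0.0681]), (0.42, [0.3292, -0.0913, 0.0344])]
```

View pics/g_side.png

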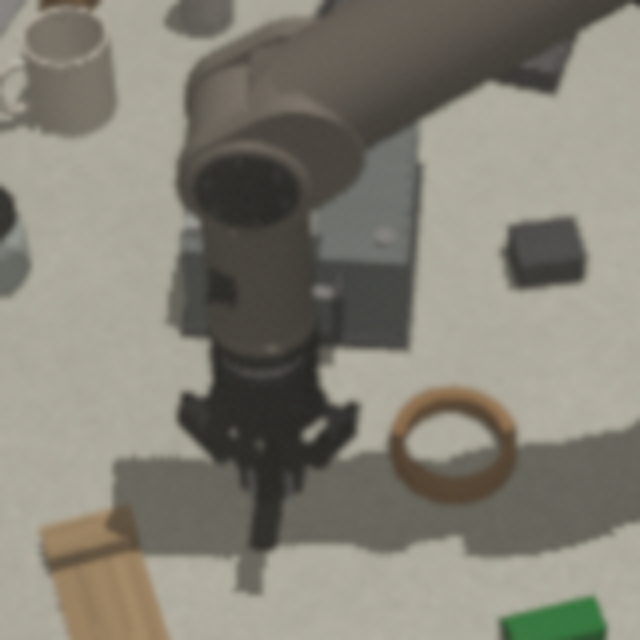

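View pics/g_top.png

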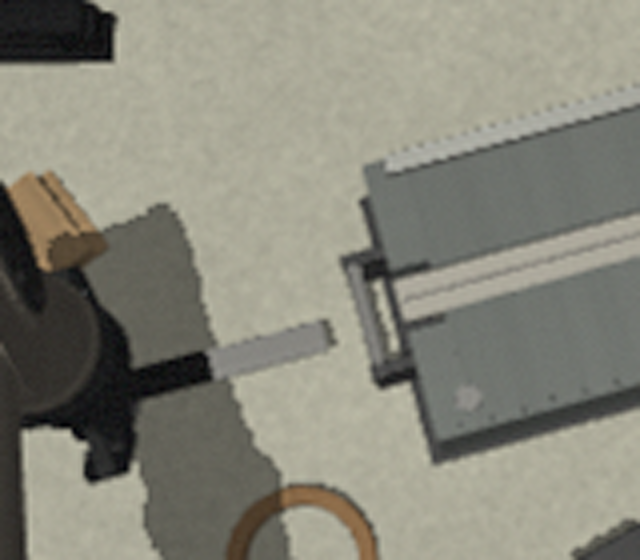

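```bash
cat >> h.py <<'E'
def tobed(X):
    b=np.load("bed.npy"); X=np.atleast_2d(X); d=X[:,:2]-b[:2]; c,n=np.cos(b[2]),np.sin(b[2])
    return np.round(1000*np.stack([c*d[:,0]+n*d[:,1],-n*d[:,0]+c*d[:,1],X[:,2]],1),1)
E
python3 - <<'E'
from h import *
t=cal("top")
q=(np.array([(326,320),(335,344),(208,352),(217,380)],float)+.5)/4-.5+[150,110]
print(tobed(unproj(t,q,.067)))
q=(np.array([(343,262),(380,380),(362,317)],float)+.5)/4-.5+[150,110]
print(tobed(unproj(t,q,.087)))
E
```

```text
[[  7.1 133.   67. ]
 [ -9.4 131.4  67. ]
 [  7.6 211.   67. ]
 [-11.5 209.8  67. ]]
[[ 36.1 112.2  87. ]
 [-42.6 109.2  87. ]
 [ -1.1 109.7  87. ]]
```

Request:
{"name": "play_rows", "arguments": {"steps": [[0,-2,0,0,1],[0,-4,0,0,1],[0,-4.2,0,0,1],[0,-4.2,0,0,1],[-0.7,-4.2,0,0,1],[-1.4,-4.2,0,0,1],[-2,-4.2,0,0,1],[-2.6,-4.2,0,0,1]]}}

```text
time_s: 7.05
tool_pos: [0.4669, 0.1945, 0.0999]
tcp_rot: [0.701, -0.093, 0.701, 0.094]
force: [-0.5, -0.1, -4.8]
grip_width: 0.0195
```

Run:
```python
from h import *
s=read_state(); print(bedpos(),s["time_s"],s["force"])
t=cam("top"); cv2.imwrite("pics/i_top.png",up(t["img"],150,110,310,250,4))
```

```text
[1.500e+00 2.323e+02 9.990e+01 1.000e-01] 7.05 [-0.5489198  -0.13225294 -4.75798473]
```

View pics/i_top.png

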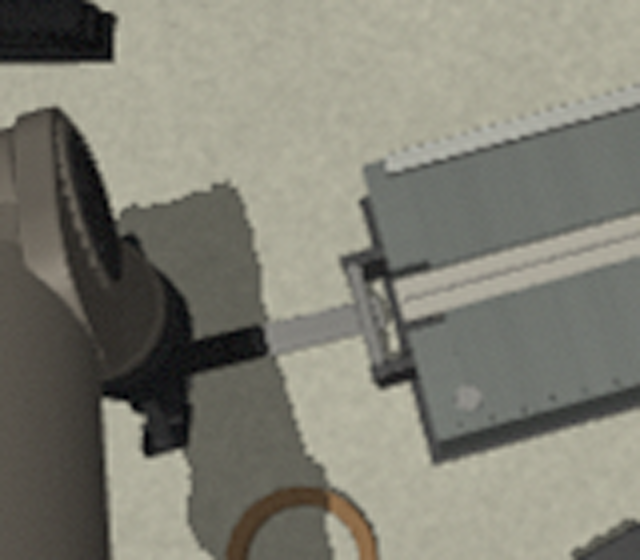

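Request:
{"name": "play_rows", "arguments": {"steps": [[-0.6,0,0,0,1],[-1.2,0,0,0,1],[-1.8,0,0,0,1],[-2.4,0,0,0,1],[-2.4,0,0,0,1]]}}

```text
time_s: 7.6
tool_pos: [0.4679, 0.1952, 0.1259]
tcp_rot: [0.702, -0.092, 0.7, 0.094]
force: [-0.8, 0.8, -3.3]
grip_width: 0.0194
```

Run:
```python
from h import *
s=read_state(); print(bedpos(),s["time_s"],s["force"])
t=cam("top"); cv2.imwrite("pics/j_top.png",up(t["img"],150,110,310,250,4))
t=cam("wrist","j_wrist")
```

```text
[  2.7 232.7 125.9   0. ] 7.6 [-0.83636445  0.76006975 -3.34687958]
```

View pics/j_top.png

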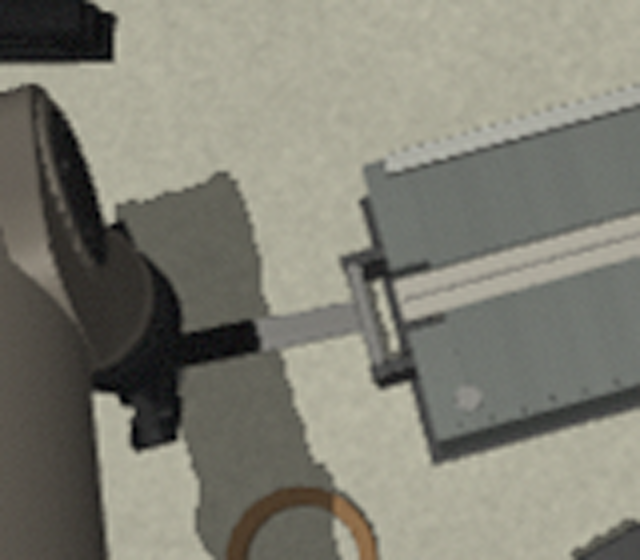

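View pics/j_wrist.png

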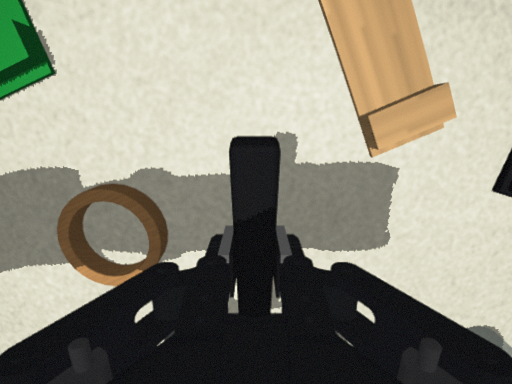

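```bash
cat >> h.py <<'E'
def wristmodel(p,th,g=(-2,0.5),Lr=65,half=10,off=7.0):
    # rear top corners pixel for tilt th deg (handle high positive); tool coords mm; pivot at x=g0,y=g1
    Tc=np.array(p["tool_from_camera"]); th=np.radians(th); out=[]
    for z in (-half,half):
        for (a,h) in ((Lr,off),(Lr,-off)):
            x=g[0]-(h*np.cos(th)+a*np.sin(th)); y=g[1]+a*np.cos(th)-h*np.sin(th)
            out.append([x/1000,y/1000,z/1000])
    q=dict(p); q["T"]=Tc; return proj(q,out)
E
python3 - <<'E'
from h import *
p=cam("wrist"); cv2.imwrite("pics/k.png",up(p["img"],210,110,300,250,4))
cv2.imwrite("pics/k2.png",up(cv2.imread("pics/e_wrist.png"),210,110,300,250,4))
for th in (-5,0,5,10,15,20,25): print(th,wristmodel(p,th).round(1).tolist())
E
```

```text
-5 [[231.2, 124.4], [233.6, 126.3], [276.8, 124.4], [274.5, 126.3]]
0 [[230.1, 125.6], [232.7, 124.8], [277.9, 125.7], [275.4, 124.8]]
5 [[228.9, 128.3], [231.7, 124.3], [279.0, 128.3], [276.3, 124.3]]
10 [[227.6, 132.4], [230.6, 124.9], [280.2, 132.5], [277.4, 125.0]]
15 [[226.3, 138.4], [229.4, 126.9], [281.5, 138.4], [278.5, 126.9]]
20 [[225.0, 146.2], [228.2, 130.3], [282.8, 146.2], [279.7, 130.3]]
25 [[223.6, 156.1], [226.9, 135.4], [284.1, 156.1], [280.9, 135.4]]
```

View pics/k.png

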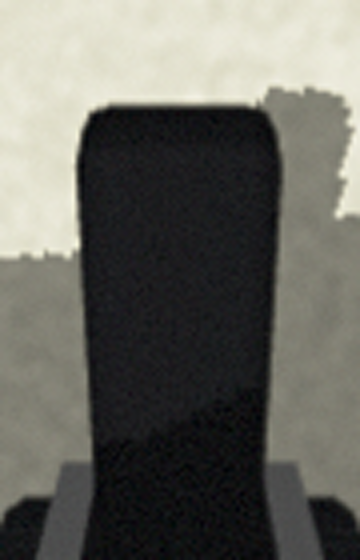

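View pics/k2.png

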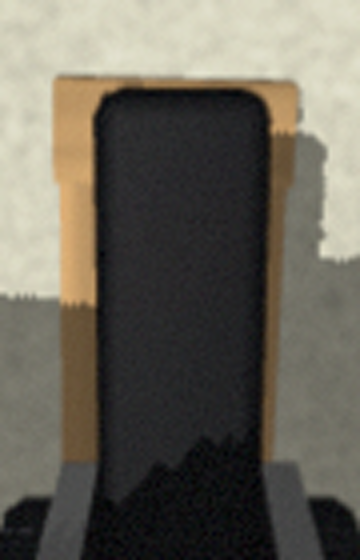

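Request:
{"name": "play_rows", "arguments": {"steps": [[-0.5,0,0,0,1],[-1.0,0,0,0,1],[-1.0,0,0,0,1]]}}

```text
time_s: 8.05
tool_pos: [0.468, 0.1952, 0.1358]
tcp_rot: [0.702, -0.092, 0.699, 0.094]
force: [-1.7, 1.4, -2.9]
grip_width: 0.0192
```

Run:
```python
from h import *
s=read_state(); print(bedpos(),s["time_s"],s["force"])
p=cam("wrist"); cv2.imwrite("pics/l.png",up(p["img"],210,110,300,250,4))
for th in (-5,0,5,10,15,20,25): print(th,wristmodel(p,th,Lr=60).round(1).tolist())
```

```text
[2.700e+00 2.327e+02 1.358e+02 1.000e-01] 8.05 [-1.72484853  1.41140522 -2.93753193]
-5 [[231.3, 136.0], [233.7, 136.7], [276.6, 136.0], [274.3, 136.7]]
0 [[230.3, 137.8], [232.9, 135.6], [277.6, 137.8], [275.2, 135.6]]
5 [[229.3, 140.8], [232.0, 135.5], [278.6, 140.8], [276.0, 135.5]]
10 [[228.1, 145.3], [231.0, 136.5], [279.7, 145.3], [277.0, 136.5]]
15 [[227.0, 151.3], [230.0, 138.6], [280.8, 151.3], [278.0, 138.7]]
20 [[225.8, 159.0], [228.9, 142.1], [281.9, 159.0], [279.0, 142.2]]
25 [[224.6, 168.4], [227.8, 147.1], [283.0, 168.5], [280.1, 147.1]]
```

View pics/l.png

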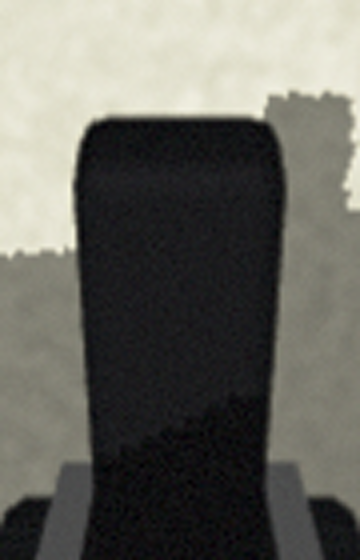

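Request:
{"name": "play_rows", "arguments": {"steps": [[0.3,0.5,0,0,1],[0.3,2,0,0,1],[0.3,3.5,0,0,1],[0.3,5,0,0,1],[0,5.5,0,0,1],[-1.5,5.5,0,0,1],[-3,5.5,0,0,1],[-4,5.5,0,0,1],[-4,5.5,0,0,1],[-4,5.5,0,0,1]]}}

```text
time_s: 9.1
tool_pos: [0.4532, 0.248, 0.1756]
tcp_rot: [0.702, -0.092, 0.7, 0.094]
force: [0.3, -0.9, -1.7]
grip_width: 0.0191
```

Run:
```python
from h import *
s=read_state(); print(bedpos(),s["time_s"],s["force"])
t=cam("top"); cv2.imwrite("pics/m_top.png",up(t["img"],150,130,290,250,5))
p=cam("wrist"); cv2.imwrite("pics/m.png",up(p["img"],210,110,300,250,4))
p=cam("side"); cv2.imwrite("pics/m_side.png",up(p["img"],170,130,290,250,5))
```

```text
[2.200e+00 2.876e+02 1.756e+02 1.000e-01] 9.1 [ 0.32910248 -0.90541106 -1.71306386]
```

View pics/m_top.png

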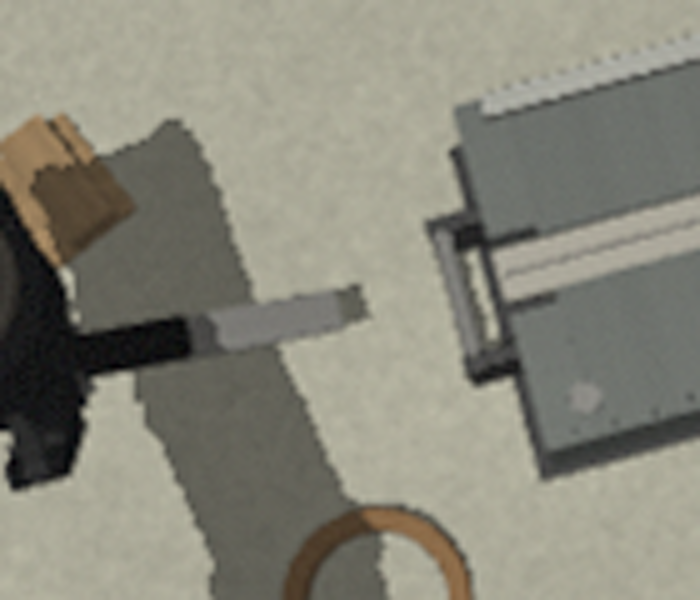

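View pics/m.png

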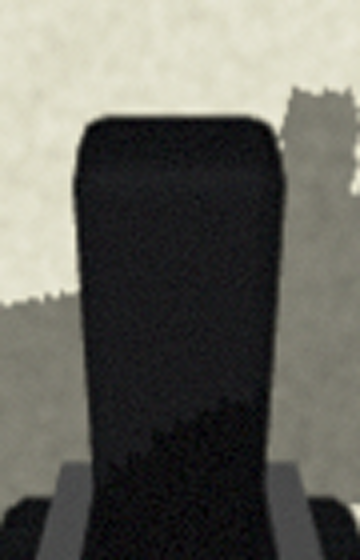

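View pics/m_side.png

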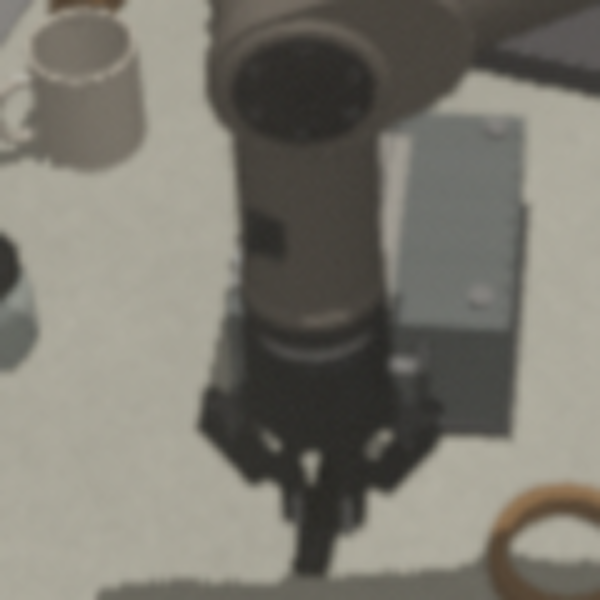

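Run:
```python
from h import *
t=cal("top")
f=lambda q:(np.array(q,float)+.5)/5-.5+[150,130]
for z in (.115,.120,.125,.13): print(z,tobed(unproj(t,f([(361,285),(369,318)]),z)).tolist())
for z in (.145,.150,.155): print(z,tobed(unproj(t,f([(210,315),(215,355)]),z)).tolist())
for th in (18,20,22,24):
  for L in (135,140):
    c,n=np.cos(np.radians(th)),np.sin(np.radians(th))
    print(th,L,"tip top", 287.6-L*c+2.5*n, 175.6-L*n-2.5*c, "border blade top",287.6-(L-75)*c+2.5*n,175.6-(L-75)*n-2.5*c)
```

```text
0.115 [[11.0, 150.4, 115.0], [-5.8, 150.7, 115.0]]
0.12 [[9.9, 150.0, 120.0], [-6.8, 150.4, 120.0]]
0.125 [[8.8, 149.7, 125.0], [-7.8, 150.0, 125.0]]
0.13 [[7.8, 149.3, 130.0], [-8.8, 149.6, 130.0]]
0.145 [[10.1, 220.5, 145.0], [-9.1, 222.8, 145.0]]
0.15 [[9.0, 219.7, 150.0], [-10.1, 222.0, 150.0]]
0.155 [[7.9, 219.0, 155.0], [-11.1, 221.2, 155.0]]
18 135 tip top 159.9799127860917 131.50506446864424 border blade top 231.30915150822818 154.6813390467653
18 140 tip top 155.22463020461592 129.9599794967695 border blade top 226.55386892675241 153.13625407489053
20 135 tip top 161.59654655221655 127.07804909906994 border blade top 232.0734931111597 152.7295598484951
20 140 tip top 156.89808344828703 125.3679483824416 border blade top 227.37503000723015 151.01945913186674
22 135 tip top 163.36669611702348 122.7101502524349 border blade top 232.90548520953257 150.80564475862832
22 140 tip top 158.73077684418956 120.83711728535535 border blade top 228.26956593669863 148.93261179154877
24 135 tip top 165.2882048259384 118.40668954066047 border blade top 233.80411414913348 148.91193777134546
24 140 tip top 160.7204775377254 116.37300632528147 border blade top 229.23638686092048 146.8782545559665
```

Request:
{"name": "play_rows", "arguments": {"steps": [[0,-2,-0.1,0,1],[0.5,-4,-0.2,0,1],[1,-5.7,-0.2,0,1],[1.8,-5.8,-0.2,0,1],[2,-5.8,-0.2,0,1],[2,-5.8,-0.2,0,1]]}}

```text
time_s: 9.85
tool_pos: [0.465, 0.1927, 0.1538]
tcp_rot: [0.701, -0.093, 0.701, 0.095]
force: [-0.6, 0.6, -1.1]
grip_width: 0.0195
```

Run:
```python
from h import *
s=read_state(); print(bedpos(),s["time_s"],s["force"])
t=cam("top"); cv2.imwrite("pics/n_top.png",up(t["img"],170,130,290,230,6))
```

```text
[-8.000e-01  2.311e+02  1.538e+02  2.000e-01] 9.85 [-0.58077122  0.56343848 -1.13900073]
```

View pics/n_top.png

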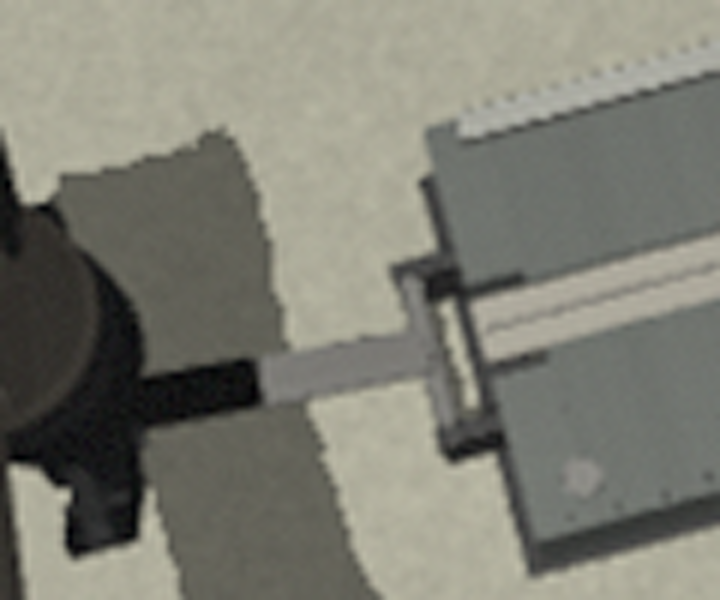

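Run:
```python
from h import *
t=cal("top")
f=lambda q:(np.array(q,float)+.5)/6-.5+[170,130]
for z in (.09,.1,.11): print(z,tobed(unproj(t,f([(432,330),(442,373)]),z)).tolist())
for z in (.13,.14): print(z,tobed(unproj(t,f([(256,358),(264,404)]),z)).tolist())
s=read_state();print(s["force"])
p=cam("wrist"); cv2.imwrite("pics/n.png",up(p["img"],210,110,300,250,4))
t=cam("top"); cv2.imwrite("pics/n2_top.png",up(t["img"],200,160,270,215,10))
```

```text
0.09 [[7.8, 103.3, 90.0], [-10.9, 104.0, 90.0]]
0.1 [[5.7, 103.1, 100.0], [-12.7, 103.7, 100.0]]
0.11 [[3.7, 102.8, 110.0], [-14.6, 103.5, 110.0]]
0.13 [[7.8, 173.0, 130.0], [-11.1, 174.5, 130.0]]
0.14 [[5.6, 172.0, 140.0], [-13.0, 173.4, 140.0]]
[ 0.8490586  -0.47266138 -2.81009188]
```

View pics/n2_top.png

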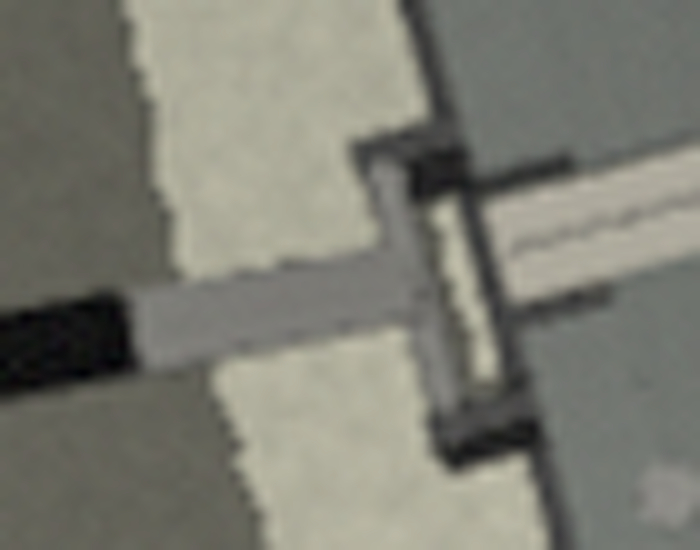

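View pics/n.png

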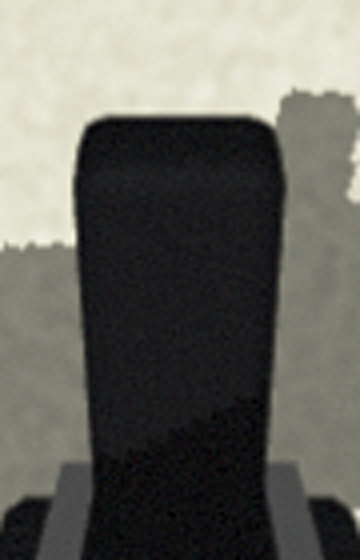

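Request:
{"name": "play_rows", "arguments": {"steps": [[0.2,-0.5,0.2,0,1],[0.5,-1.1,0.2,0,1],[0.7,-1.1,0.2,0,1],[0.7,-1.1,0.2,0,1]]}}

```text
time_s: 10.4
tool_pos: [0.4705, 0.1821, 0.1473]
tcp_rot: [0.701, -0.093, 0.7, 0.094]
force: [-0.7, 0.8, -2.8]
grip_width: 0.0194
```

Run:
```python
from h import *
t=cam("top"); cv2.imwrite("pics/o_top.png",up(t["img"],200,160,270,215,10))
s=read_state(); print(bedpos(),s["time_s"],s["force"],s["torque"])
```

```text
[1.800e+00 2.197e+02 1.475e+02 2.000e-01] 10.45 [ 0.20576528 -0.37130964 -1.6831049 ] [ 0.09936109  0.022078   -0.00597332]
```

View pics/o_top.png

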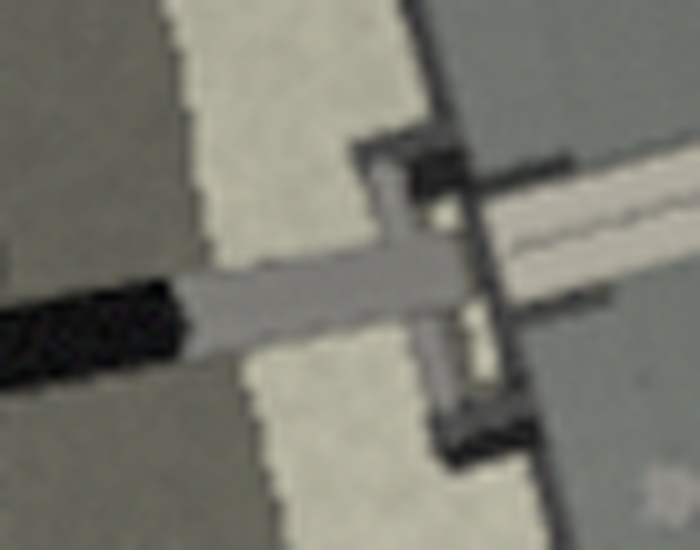

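Request:
{"name": "play_rows", "arguments": {"steps": [[0.2,0,0,0,1],[0.4,0,0,0,1],[0.4,0,0,0,1]]}}

```text
time_s: 10.75
tool_pos: [0.4708, 0.1825, 0.1438]
tcp_rot: [0.702, -0.093, 0.7, 0.095]
force: [-0.3, -0.1, 1.0]
grip_width: 0.0192
```

Request:
{"name": "play_rows", "arguments": {"steps": [[0.15,0,0,0,1],[0.3,0,0,0,1],[0.3,0,0,0,1]]}}

```text
time_s: 11.05
tool_pos: [0.4711, 0.1827, 0.1409]
tcp_rot: [0.702, -0.093, 0.7, 0.095]
force: [0.5, 1.1, 2.1]
grip_width: 0.0197
```

Run:
```python
from h import *
s=read_state(); print(bedpos(),s["time_s"],s["force"],s["torque"])
```

```text
[2.600e+00 2.199e+02 1.409e+02 2.000e-01] 11.05 [0.45858795 1.11434078 2.09906012] [-0.27004535 -0.13034251 -0.00650503]
```

Request:
{"name": "play_rows", "arguments": {"steps": [[-0.1,0,-0.1,0,1],[0.0,-0.3,-0.1,0,1],[0.15,-0.6,-0.1,0,1],[0.25,-0.9,-0.1,0,1],[0.25,-0.9,-0.1,0,1]]}}

```text
time_s: 11.55
tool_pos: [0.4726, 0.1727, 0.138]
tcp_rot: [0.702, -0.093, 0.7, 0.094]
force: [1.5, -1.3, -1.0]
grip_width: 0.0192
```

Run:
```python
from h import *
t=cam("top"); cv2.imwrite("pics/q_top.png",up(t["img"],200,160,270,215,10))
s=read_state(); print(bedpos(),s["time_s"],s["force"],s["torque"])
```

```text
[1.300e+00 2.099e+02 1.380e+02 1.000e-01] 11.6 [-1.44924156 -0.61215514 -0.77348796] [-0.3105312  -0.0798671  -0.00835193]
```

View pics/q_top.png

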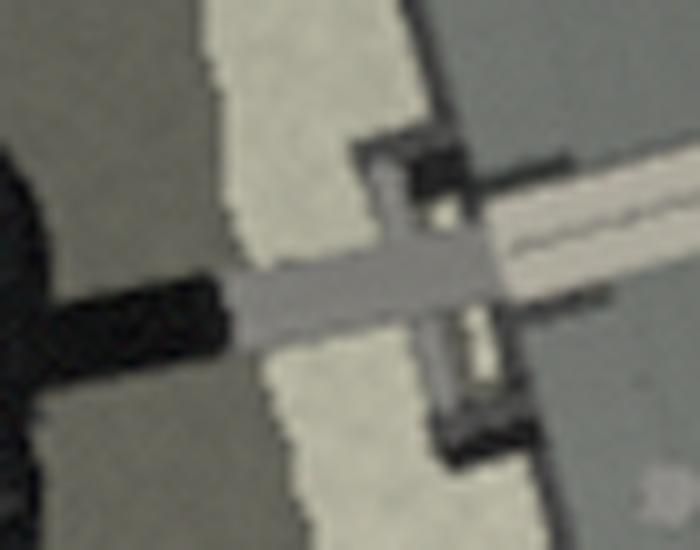

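Request:
{"name": "play_rows", "arguments": {"steps": [[0.1,-0.25,0,0,1],[0.2,-0.5,0,0,1],[0.33,-0.8,0,0,1],[0.33,-0.8,0,0,1]]}}

```text
time_s: 12.0
tool_pos: [0.4748, 0.1642, 0.1346]
tcp_rot: [0.702, -0.093, 0.7, 0.094]
force: [0.9, -1.1, -0.4]
grip_width: 0.0193
```

Run:
```python
from h import *
t=cam("top"); cv2.imwrite("pics/r_top.png",up(t["img"],200,160,270,215,10))
s=read_state(); print(bedpos(),s["time_s"],s["force"],s["torque"])
```

```text
[1.300e+00 2.011e+02 1.346e+02 1.000e-01] 12.05 [ 0.41939649 -1.28285007 -1.26584201] [-0.3221603  -0.18439583  0.00282723]
```

View pics/r_top.png

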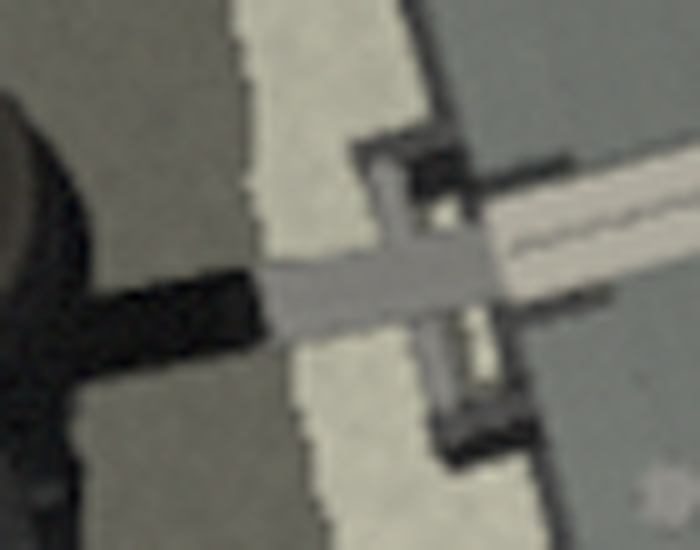

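Request:
{"name": "play_rows", "arguments": {"steps": [[0.1,-0.15,0,0,1],[0.5,0,0,0,1],[0.95,0.25,0,0,1],[1.4,0.4,0,0,1],[1.85,0.53,0,0,1],[2.3,0.63,0,0,1],[2.7,0.7,0,0,1],[2.7,0.7,0,0,1]], "newtons": 60}}

```text
time_s: 12.85
tool_pos: [0.4732, 0.1719, 0.1074]
tcp_rot: [0.702, -0.093, 0.7, 0.094]
force: [0.2, -0.1, 6.2]
grip_width: 0.0186
```

Run:
```python
from h import *
t=cam("top"); cv2.imwrite("pics/s_top.png",up(t["img"],200,160,270,215,10))
s=read_state(); print(bedpos(),s["time_s"],s["force"],s["torque"])
```

```text
[1.700e+00 2.088e+02 1.076e+02 1.000e-01] 12.9 [-0.23063904 -0.20188458  5.10368622] [-0.43201693 -0.08049259 -0.03361381]
```

View pics/s_top.png

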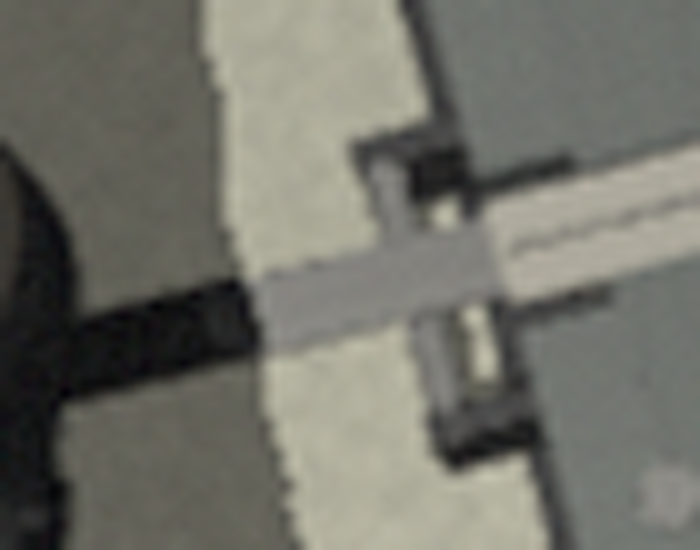

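Request:
{"name": "play_rows", "arguments": {"steps": [[0.4,0,0,0,1],[0.8,0,0,0,1],[1.2,0,0,0,1],[1.6,-0.03,0,0,1],[2.0,-0.08,0,0,1],[2.4,-0.1,0,0,1],[2.7,-0.14,0,0,1],[2.7,-0.14,0,0,1]]}}

```text
time_s: 13.7
tool_pos: [0.4732, 0.1741, 0.0814]
tcp_rot: [0.702, -0.092, 0.699, 0.096]
force: [-2.6, 3.6, 10.0]
grip_width: 0.0189
```

Run:
```python
from h import *
t=cam("top"); cv2.imwrite("pics/t_top.png",up(t["img"],200,150,300,215,7))
s=read_state(); print(bedpos(),s["time_s"],s["force"],s["torque"])
```

```text
[2.30e+00 2.11e+02 8.14e+01 2.00e-01] 13.75 [-2.44839991  3.6619346   9.17222795] [ 0.3031574   0.41703942 -0.10556391]
```

View pics/t_top.png

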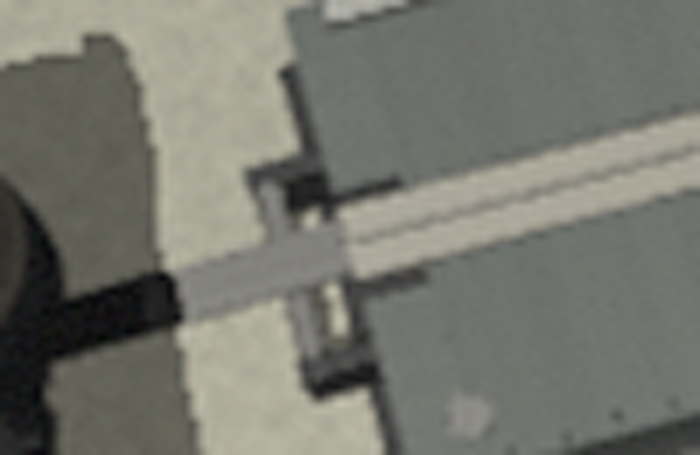

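Request:
{"name": "play_rows", "arguments": {"steps": [[0.4,-0.2,0,0,1],[0.8,-0.4,0,0,1],[1.2,-0.6,0,0,1],[1.6,-0.85,0,0,1],[1.6,-0.85,0,0,1]]}}

```text
time_s: 14.25
tool_pos: [0.4738, 0.1721, 0.0657]
tcp_rot: [0.702, -0.09, 0.7, 0.1]
force: [-3.4, 8.3, 8.3]
grip_width: 0.0189
```

Run:
```python
from h import *
t=cam("top"); cv2.imwrite("pics/u_top.png",up(t["img"],200,150,300,215,7))
s=read_state(); print(bedpos(),s["time_s"],s["force"],s["torque"])
```

```text
[  2.3 208.9  65.7   0.4] 14.3 [-3.69738334  7.38315467  7.01382288] [ 1.18680384  0.59835742 -0.20186246]
```

View pics/u_top.png

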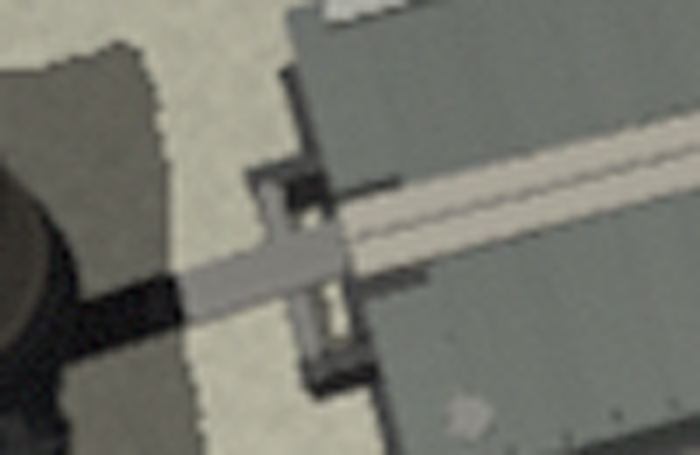

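Run:
```python
from h import *
t=cal("top")
f=lambda q:(np.array(q,float)+.5)/7-.5+[200,150]
for z in (.08,.09): print(z,tobed(unproj(t,f([(180,277),(185,326)]),z)).tolist())
for z in (.100,.11,.12): print(z,tobed(unproj(t,f([(338,205),(350,270)]),z)).tolist())
p=cam("side"); cv2.imwrite("pics/u_side.png",up(p["img"],170,130,310,250,5))
```

```text
0.08 [[9.7, 146.2, 80.0], [-8.0, 149.0, 80.0]]
0.09 [[7.7, 145.5, 90.0], [-9.9, 148.3, 90.0]]
0.1 [[15.5, 84.3, 100.0], [-8.3, 86.4, 100.0]]
0.11 [[13.3, 84.3, 110.0], [-10.2, 86.3, 110.0]]
0.12 [[11.1, 84.2, 120.0], [-12.1, 86.2, 120.0]]
```

View pics/u_side.png

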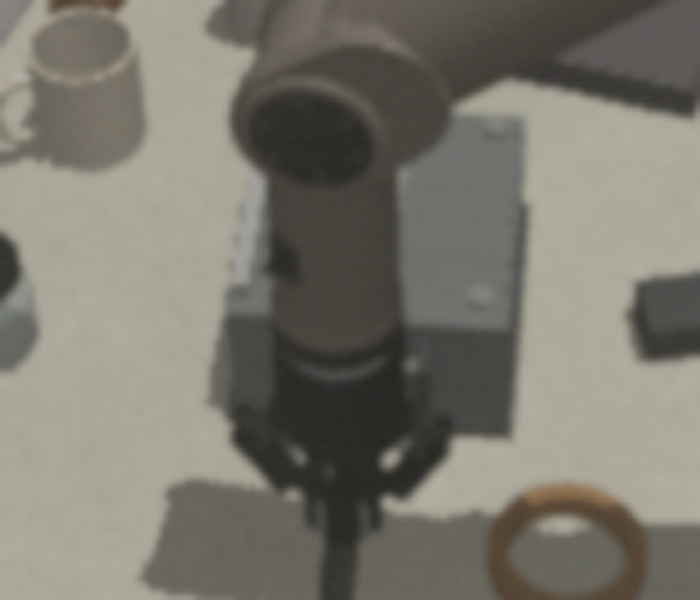

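Request:
{"name": "play_rows", "arguments": {"steps": [[0.0,-0.7,0,0,1],[0.1,-1.2,0,0,1],[0.4,-1.5,0,0,1],[0.7,-1.7,0,0,1],[0.9,-1.8,0,0,1],[0.9,-1.8,0,0,1]], "newtons": 80}}

```text
time_s: 14.95
tool_pos: [0.4738, 0.168, 0.0563]
tcp_rot: [0.699, -0.087, 0.701, 0.109]
force: [-7.0, 17.6, 7.0]
grip_width: 0.0187
```

Run:
```python
from h import *
t=cam("top"); cv2.imwrite("pics/v_top.png",up(t["img"],200,150,300,215,7))
s=read_state(); print(bedpos(),s["time_s"],s["force"],s["torque"])
```

```text
[  1.3 204.9  56.4   0.8] 15.0 [-8.110967   18.30228063  6.63582092] [ 3.06882901  1.25513549 -0.27510923]
```

View pics/v_top.png

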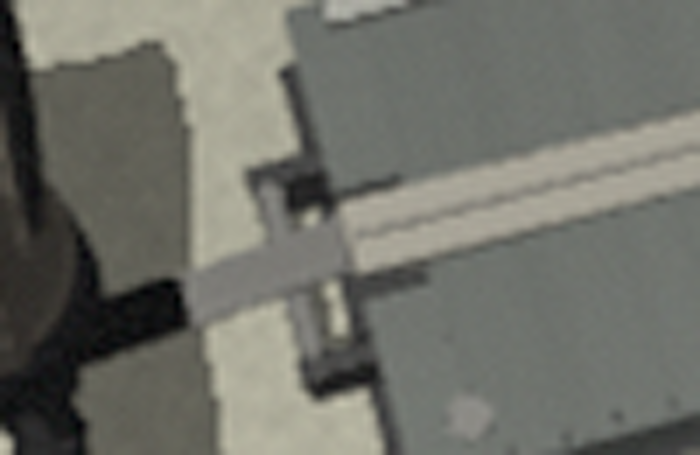

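Request:
{"name": "play_rows", "arguments": {"steps": [[0.3,-0.8,0,0,1],[0.6,-1.0,0,0,1],[0.6,-1.0,0,0,1]]}}

```text
time_s: 15.3
tool_pos: [0.4741, 0.166, 0.0502]
tcp_rot: [0.698, -0.085, 0.702, 0.114]
force: [-4.0, 10.9, 6.7]
grip_width: 0.0187
```

Run:
```python
from h import *
t=cam("top"); cv2.imwrite("pics/w_top.png",up(t["img"],200,150,300,215,7))
s=read_state(); print(bedpos(),s["time_s"],s["force"],s["torque"])
# predicted lip top corners for raise h
b=np.load("bed.npy")
for h in (0,10,15,20,25,30):
    a=np.arcsin(h/170); 
    P=[( x, -85+170*np.cos(a)-22*np.sin(a), 78+170*np.sin(a)+22*np.cos(a)) for x in (13,-13)]
    print(h,((proj(t,bedW(b,P))-[200,150]+.5)*7-.5).round(0).tolist())
```

```text
[  1.  202.9  50.2   1. ] 15.35 [-4.5572743  10.59574936  6.52698805] [ 1.48485152  0.54416925 -0.16975747]
0 [[338.0, 212.0], [357.0, 282.0]]
10 [[341.0, 205.0], [360.0, 276.0]]
15 [[343.0, 202.0], [362.0, 272.0]]
20 [[345.0, 198.0], [365.0, 269.0]]
25 [[348.0, 194.0], [368.0, 265.0]]
30 [[351.0, 190.0], [371.0, 261.0]]
```

View pics/w_top.png

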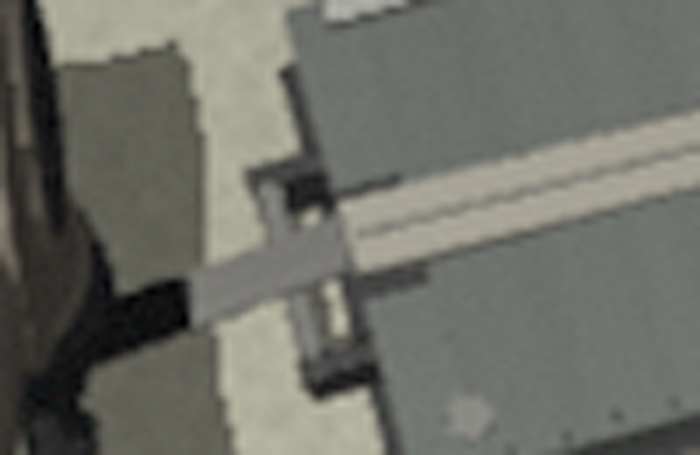

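Request:
{"name": "play_rows", "arguments": {"steps": [[0,0.8,0,0,1],[0,1.6,0,0,1],[0,2.4,0,0,1],[0,3.4,0,0,1],[0,4.5,0,0,1],[0,6,0,0,1],[-1,8,0,0,1],[-4,9,0,0,1],[-8,9,0,0,1],[-10,9,0,0,1],[-10,9,0,0,1]]}}

```text
time_s: 16.45
tool_pos: [0.4525, 0.25, 0.1571]
tcp_rot: [0.701, -0.084, 0.699, 0.115]
force: [1.1, 0.2, -2.2]
grip_width: 0.0184
```

Run:
```python
from h import *
s=read_state(); print(bedpos(),s["time_s"],s["force"],s["torque"],pose(s)[:3,0])
t=cam("top"); cv2.imwrite("pics/x_top.png",up(t["img"],130,110,350,250,3.5))
p=cam("side"); cv2.imwrite("pics/x_side.png",up(p["img"],170,130,310,260,5))
w=cam("wrist","x_wrist")
```

```text
[  2.  289.7 157.1   1.1] 16.45 [ 1.10169053  0.15905124 -2.18850337] [ 0.02685919 -0.00787     0.04997458] [-0.0040515   0.04400573 -0.99902306]
```

View pics/x_top.png

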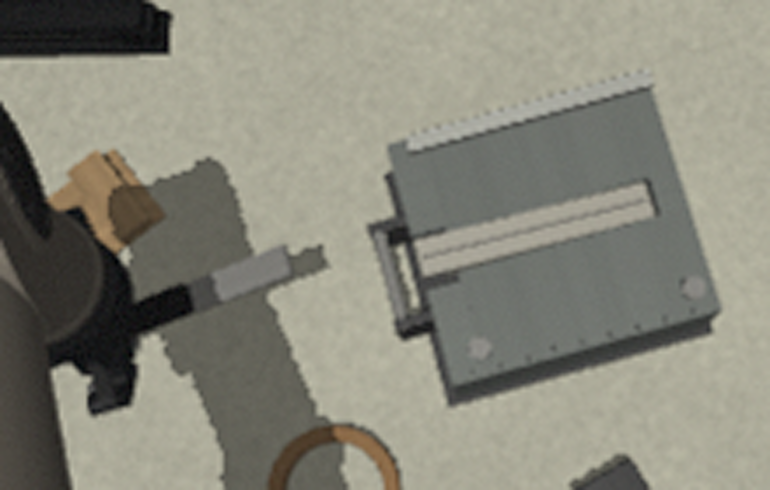

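View pics/x_side.png

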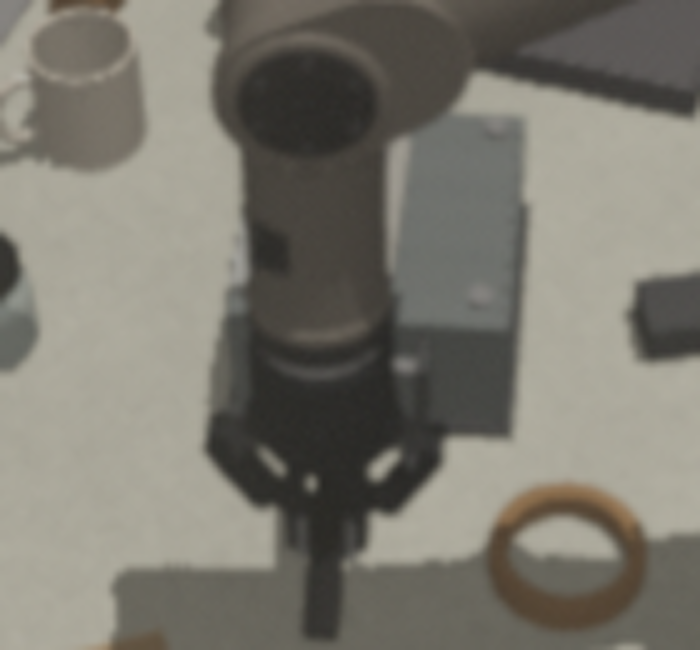

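View pics/x_wrist.png

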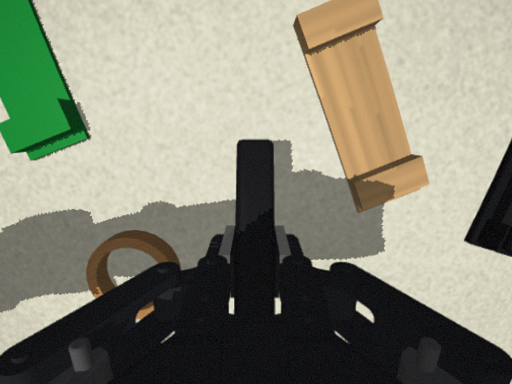

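Run:
```python
from h import *
for z in (.157,.12,.07,.033): print(goal([.5022,.3928,z],39.8))
```

```text
([0.0, 12.42, 9.15], np.float64(-23.67))
([3.7, 12.27, 9.16], np.float64(-23.67))
([8.7, 12.06, 9.17], np.float64(-23.67))
([12.39, 11.91, 9.18], np.float64(-23.67))
```

Run:
```python
from h import *
s=read_state(); print(s["tool_pos"],pose(s)[:3,:3].round(4),s["tcp_rot"],s["time_s"])
for z in (.157,.07): print(goal([.5022,.3928,z],39.8,s))
```

```text
[0.44878999 0.24818754 0.15220832] [[-0.0136 -0.2775  0.9606]
 [ 0.0384  0.9599  0.2778]
 [-0.9992  0.0406 -0.0024]] [ 0.69712012 -0.08506205  0.70282211  0.1132655 ] 16.6
([0.0, 12.42, 9.15], np.float64(-23.67))
([8.7, 12.06, 9.17], np.float64(-23.67))
```

Request:
{"name": "play_rows", "arguments": {"steps": [[0,3,2,-6,1],[0,6,4.5,-12,1],[0,9,7,-18,1],[0,12,9,-23.7,1],[1.5,12.3,9.15,-23.7,1],[4,12.2,9.15,-23.7,1],[6.5,12.1,9.2,-23.7,1],[7.5,12.1,9.2,-23.7,1],[7.5,12.1,9.2,-23.7,1],[7.5,12.1,9.2,-23.7,1]]}}

```text
time_s: 17.6
tool_pos: [0.5027, 0.3926, 0.0819]
tcp_rot: [0.665, -0.226, 0.665, 0.255]
force: [0.5, -0.3, -1.1]
grip_width: 0.0185
```

Run:
```python
from h import *
w=cam("wrist","y_wrist")
t=cam("top"); cv2.imwrite("pics/y_top.png",up(t["img"],80,130,220,250,5))
s=read_state(); print(s["tool_pos"],s["time_s"],s["force"],goal([.5022,.3928,.06],39.8))
```

```text
[0.50356863 0.39321639 0.08344918] 17.7 [-0.39407305 -0.35935606 -1.69827078] ([2.34, -0.03, -0.17], np.float64(-0.01))
```

View pics/y_wrist.png

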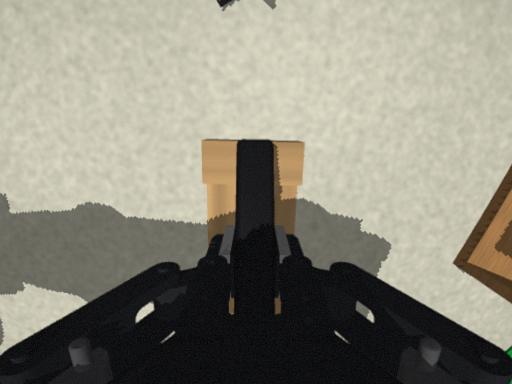

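View pics/y_top.png

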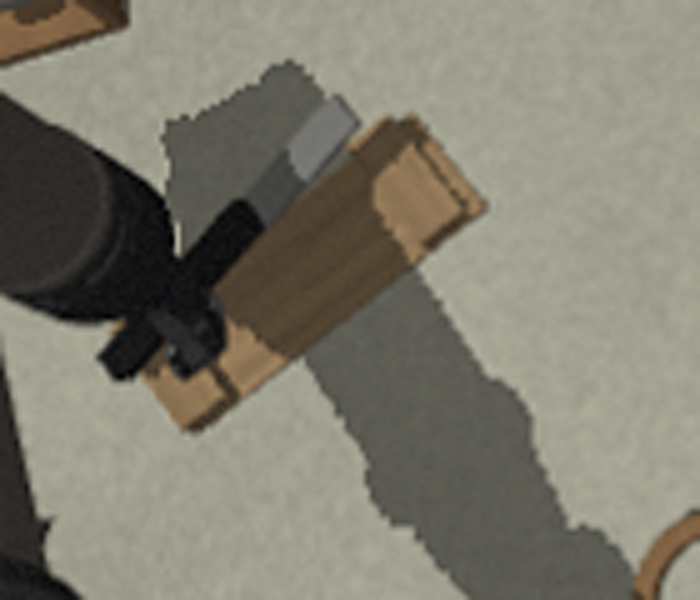

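Request:
{"name": "play_rows", "arguments": {"steps": [[0.6,0,0,0,1],[1.2,0,-0.1,0,1],[1.8,0,-0.1,0,1],[2.3,0,-0.15,0,1],[2.8,0,-0.15,0,1],[3.2,0,-0.15,0,1],[3.2,0,-0.15,0,1]], "newtons": 25}}

```text
time_s: 18.4
tool_pos: [0.503, 0.393, 0.0531]
tcp_rot: [0.666, -0.226, 0.663, 0.255]
force: [-2.2, -4.2, 6.2]
grip_width: 0.0185
```

Run:
```python
from h import *
w=cam("wrist"); cv2.imwrite("pics/z.png",up(w["img"],190,110,320,250,4))
t=cam("top"); cv2.imwrite("pics/z_top.png",up(t["img"],80,130,220,250,5))
s=read_state(); print(s["tool_pos"],s["time_s"],s["force"],goal([.5022,.3928,.033],39.8))
```

```text
[0.50297593 0.39304457 0.05320025] 18.5 [-1.21047622 -3.27961072  6.52768976] ([2.02, -0.04, -0.11], np.float64(-0.03))
```

View pics/z.png

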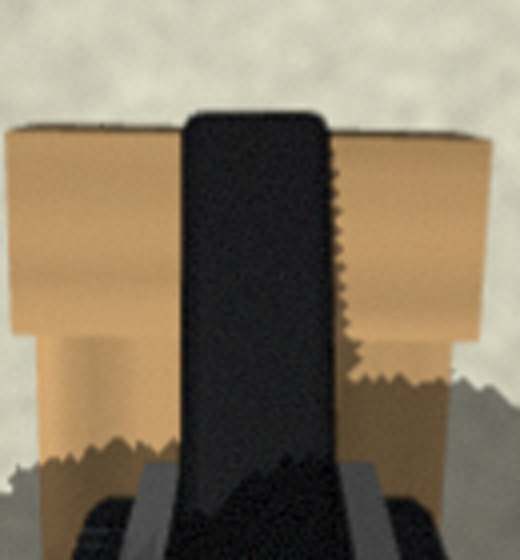

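View pics/z_top.png

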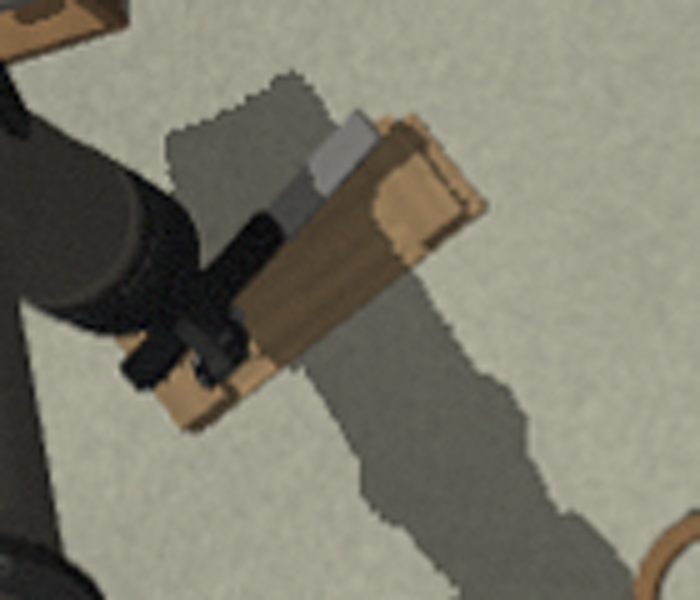

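Request:
{"name": "play_rows", "arguments": {"steps": [[0.4,0,-0.05,0,1],[0.8,0,-0.1,0,1],[1.2,0,-0.1,0,1],[1.5,0,-0.1,0,1],[1.8,0,-0.1,0,1],[2.0,0,-0.1,0,1],[2.0,0,-0.1,0,1]]}}

```text
time_s: 19.2
tool_pos: [0.5064, 0.393, 0.0366]
tcp_rot: [0.669, -0.225, 0.661, 0.254]
force: [1.8, -2.5, 8.8]
grip_width: 0.0185
```

Run:
```python
from h import *
w=cam("wrist"); cv2.imwrite("pics/aa.png",up(w["img"],190,110,320,250,4))
t=cam("top"); cv2.imwrite("pics/aa_top.png",up(t["img"],80,130,220,250,5))
s=read_state(); print(s["tool_pos"],s["time_s"],s["force"],goal([.5022,.3928,.033],39.8))
```

```text
[0.50636442 0.39303384 0.03664044] 19.3 [ 1.34591265 -1.5575312   8.88193096] ([0.36, 0.24, -0.34], np.float64(-0.17))
```

View pics/aa.png

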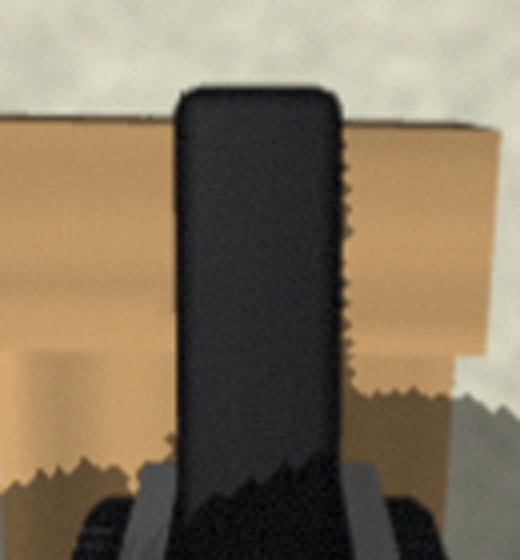

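View pics/aa_top.png

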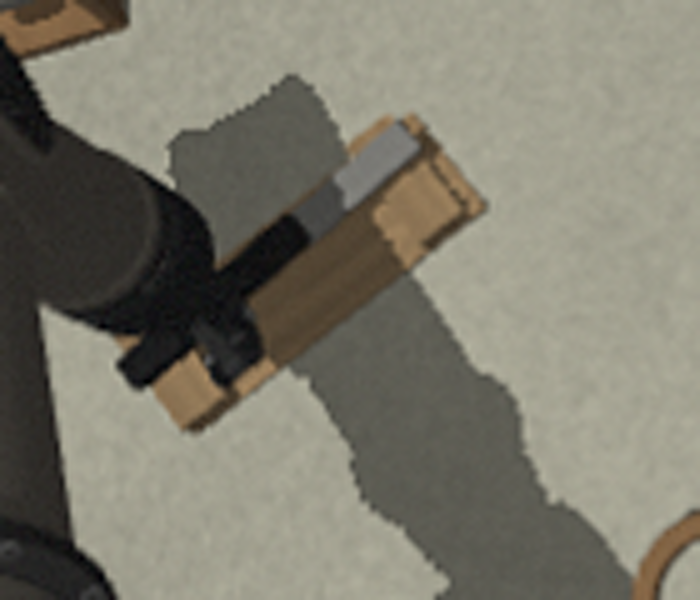

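Request:
{"name": "play_rows", "arguments": {"steps": [[0.2,0.1,-0.2,0,1],[0.4,0.2,-0.35,0,1],[0.6,0.2,-0.35,0,1],[0.7,0.2,-0.35,0,1],[0.7,0.2,-0.35,0,1]]}}

```text
time_s: 19.8
tool_pos: [0.5068, 0.3925, 0.0334]
tcp_rot: [0.673, -0.224, 0.658, 0.254]
force: [2.3, -4.3, 10.0]
grip_width: 0.0183
```

Run:
```python
from h import *
w=cam("wrist"); cv2.imwrite("pics/ab.png",up(w["img"],170,110,340,250,4))
t=cam("top"); cv2.imwrite("pics/ab_top.png",up(t["img"],80,130,220,250,5))
s=read_state(); print(s["tool_pos"],s["time_s"],s["force"],goal([.5022,.3928,.033],39.8))
```

```text
[0.50678521 0.39249004 0.0334352 ] 19.9 [ 2.41358725 -3.17313391 10.39219355] ([0.04, 0.31, -0.34], np.float64(-0.3))
```

View pics/ab.png

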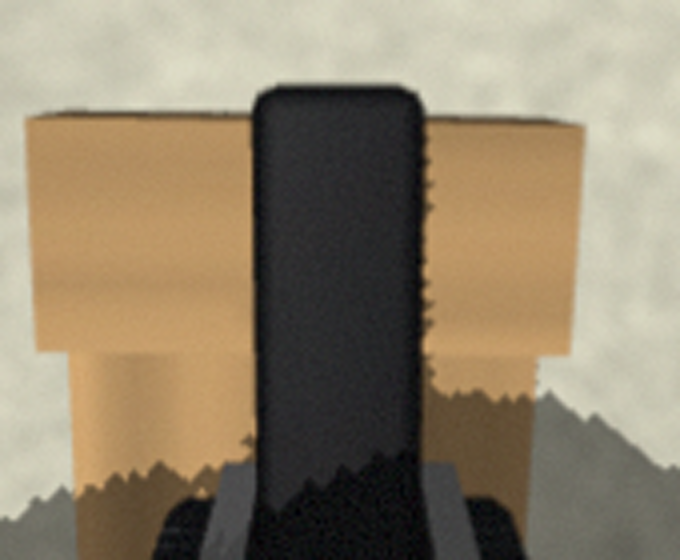

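View pics/ab_top.png

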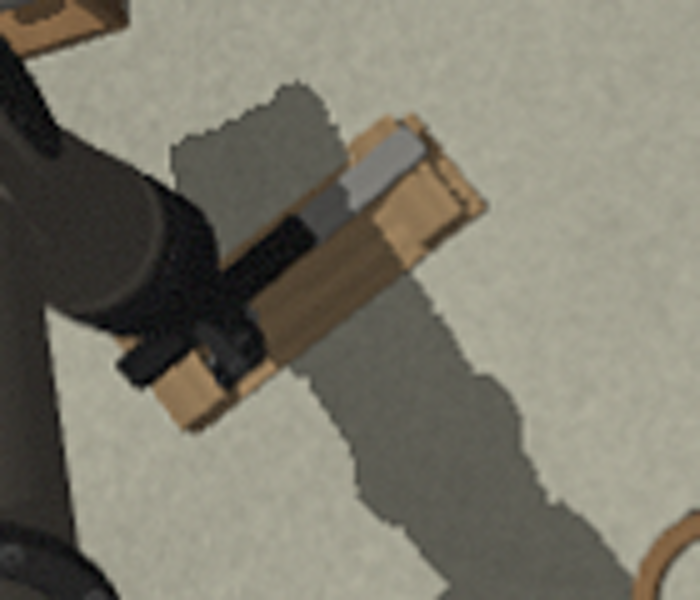

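Request:
{"name": "play_rows", "arguments": {"steps": [[0.4,0,-0.2,0,1],[0.7,0.1,-0.4,0,1],[0.9,0.1,-0.4,0,1],[0.9,0.1,-0.4,0,1]], "newtons": 20}}

```text
time_s: 20.3
tool_pos: [0.5073, 0.3919, 0.0293]
tcp_rot: [0.676, -0.223, 0.655, 0.254]
force: [-0.5, -4.2, 14.1]
grip_width: 0.0188
```

Run:
```python
from h import *
w=cam("wrist"); cv2.imwrite("pics/ac.png",up(w["img"],170,110,340,250,4))
t=cam("top"); cv2.imwrite("pics/ac_top.png",up(t["img"],80,130,220,250,5))
s=read_state(); print(s["tool_pos"],s["time_s"],s["force"],pose(s)[:3,0])
```

```text
[0.50726993 0.39191283 0.02932718] 20.4 [-0.31334548 -3.62789695 16.05514668] [ 0.01295474  0.05058652 -0.99863566]
```

View pics/ac_top.png

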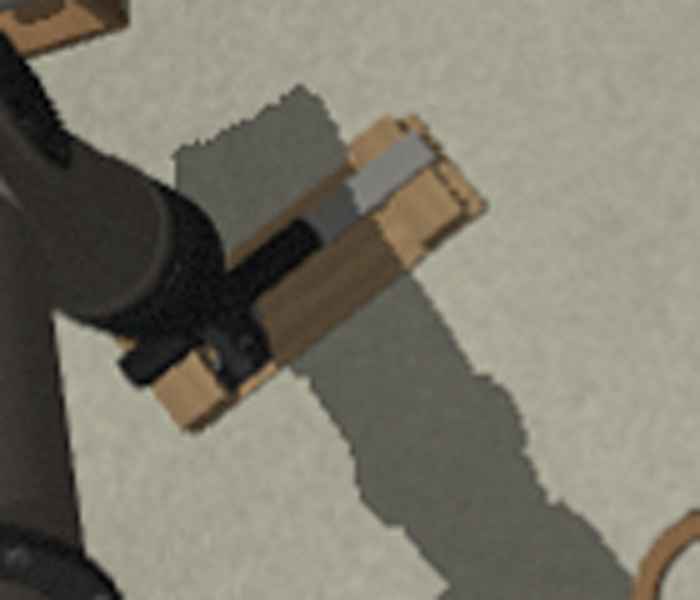

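Request:
{"name": "play_rows", "arguments": {"steps": [[-0.2,0,0,0,1],[-0.2,0,0,0,2.2],[-0.2,0,0,0,3],[-0.2,0,0,0,4],[-0.2,0,0,0,5],[-1.5,0,0,0,5],[-5,0,0,0,5],[-10,0,0,0,5],[-14,0,0,0,8],[-18,0,0,0,8],[-18,0,0,0,8]]}}

```text
time_s: 21.5
tool_pos: [0.5089, 0.3845, 0.218]
tcp_rot: [0.681, -0.222, 0.65, 0.255]
force: [0.9, 0.7, 0.6]
grip_width: 0.0802
```

Run:
```python
from h import *
w=cam("wrist","ad_wrist")
t=cam("top"); cv2.imwrite("pics/ad_top.png",up(t["img"],80,110,350,260,2.9))
s=read_state(); print(s["tool_pos"],s["time_s"],s["force"],pose(s)[:3,0])
p=cam("side"); cv2.imwrite("pics/ad_side.png",up(p["img"],170,120,290,330,3))
```

```text
[0.50566448 0.38304511 0.21128779] 21.6 [-0.97786341  0.40547987 -1.17567292] [ 0.01589431  0.05290743 -0.99847292]
```

View pics/ad_wrist.png

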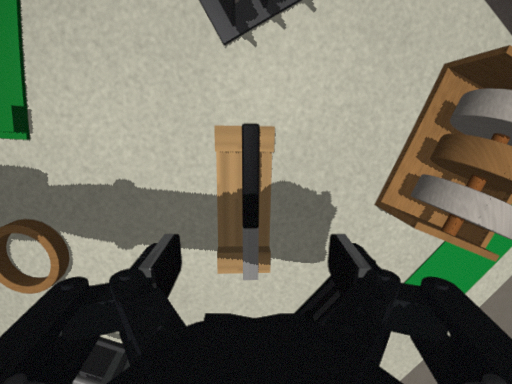

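View pics/ad_top.png

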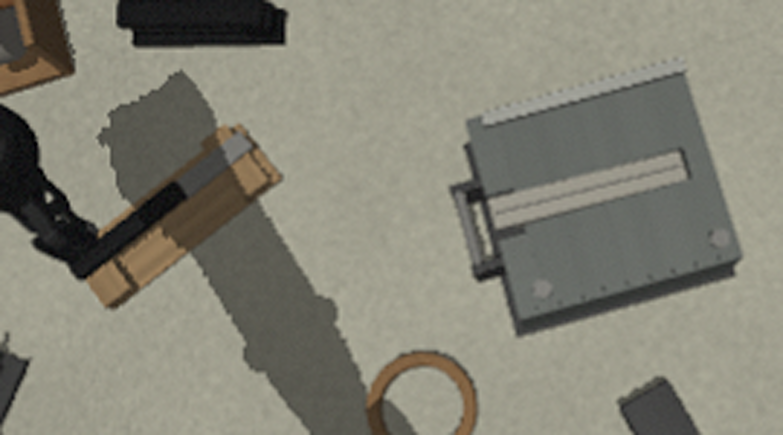

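View pics/ad_side.png

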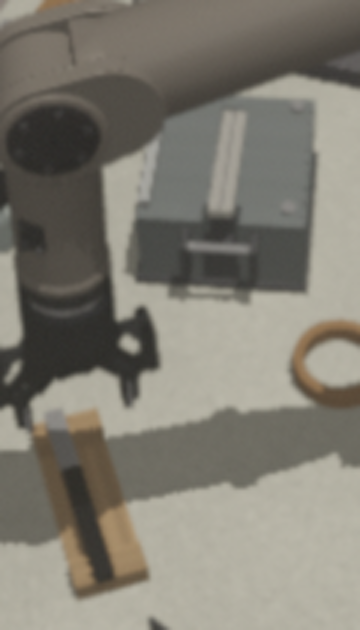

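The bar lies level on the rest blocks. Next I'll check that the stick stayed raised.

Run:
```python
from h import *
b=np.load("bed.npy")
p=cam("side"); im=up(p["img"],205,140,285,225,7)
for h,col in ((0,(0,0,255)),(10,(0,255,255)),(20,(0,255,0)),(30,(255,0,0))):
    a=np.arcsin(h/170); 
    P=[( x, -85+170*np.cos(a)-22*np.sin(a), 78+170*np.sin(a)+22*np.cos(a)) for x in (13,-13)]
    q=((proj(p,bedW(b,P))-[205,140]+.5)*7-.5).round().astype(int); cv2.line(im,tuple(map(int,q[0])),tuple(map(int,q[1])),col,1)
cv2.imwrite("pics/ae_side.png",im)
t=cam("top"); im=up(t["img"],230,125,345,230,6)
for h,col in ((0,(0,0,255)),(10,(0,255,255)),(20,(0,255,0)),(30,(255,0,0))):
    a=np.arcsin(h/170); 
    P=[( x, -85+170*np.cos(a)-22*np.sin(a), 78+170*np.sin(a)+22*np.cos(a)) for x in (13,-13)]
    q=((proj(t,bedW(b,P))-[230,125]+.5)*6-.5).round().astype(int); cv2.line(im,tuple(map(int,q[0])),tuple(map(int,q[1])),col,1)
cv2.imwrite("pics/ae_top.png",im)
print(read_state()["tool_pos"])
```

```text
[0.50386591 0.38228783 0.20737167]
```

View pics/ae_side.png

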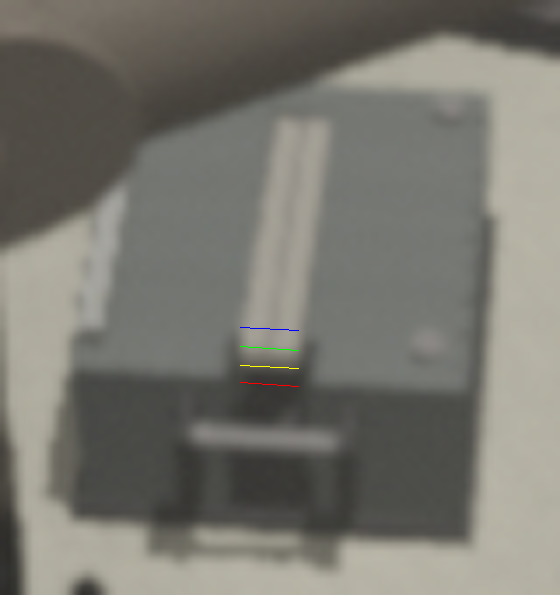

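View pics/ae_top.png

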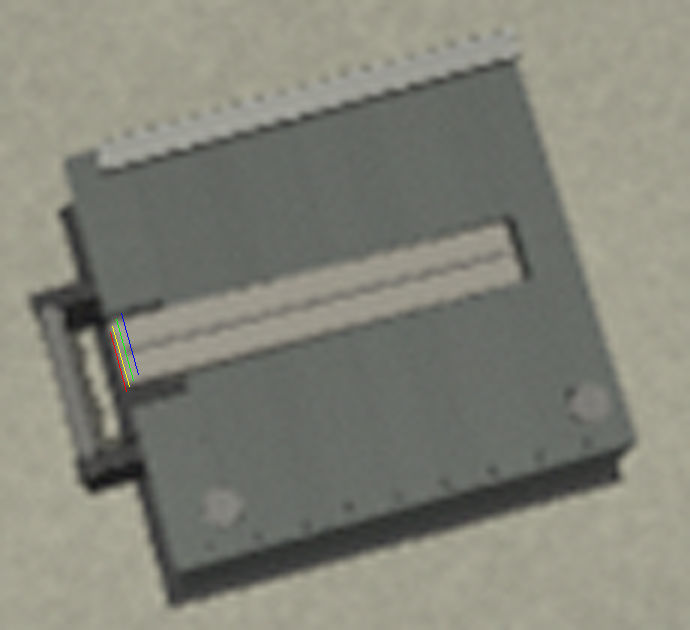

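Run:
```python
from h import *
b=np.load("bed.npy"); s=read_state(); print(s["qpos"])
for z in (.23,.20): print(goal(bedW(b,[(0,58,z*1000)])[0],np.degrees(b[2])))
```

```text
[-0.85339991  0.48541307  0.29635225  1.38148808 -0.17996342  1.2617065
  0.14861131]
([-3.98, -27.87, -22.0], np.float64(24.34))
([-0.99, -27.97, -22.11], np.float64(24.34))
```

Request:
{"name": "play_rows", "arguments": {"steps": [[-2,-3.5,-3,8,5],[-2,-7,-6,16,5],[-2,-10.5,-9,24.3,5],[-2,-14,-12,24.3,5],[-2,-17.5,-15,24.3,5],[-2,-21,-18,24.3,5],[-2,-24.5,-21,24.3,5],[-2,-27.9,-22,24.3,5],[-2,-27.9,-22,24.3,5],[-2,-27.9,-22,24.3,5]]}}

```text
time_s: 22.75
tool_pos: [0.5104, 0.0257, 0.2089]
tcp_rot: [0.706, -0.076, 0.696, 0.109]
force: [0.1, 1.0, 0.0]
grip_width: 0.05
```

Run:
```python
from h import *
s=read_state(); print(bedpos(s),s["time_s"],s["force"],pose(s)[:3,0],s["qpos"])
w=cam("wrist","af_wrist")
```

```text
[-4.000e-01  5.810e+01  2.089e+02 -1.000e-01] 22.75 [0.12425154 1.0188252  0.03113986] [ 0.00726417  0.04820279 -0.99881115] [-0.48232959  0.27097347  0.53430796  1.70559633 -0.19867345  1.20241021
  0.368981  ]
```

View pics/af_wrist.png

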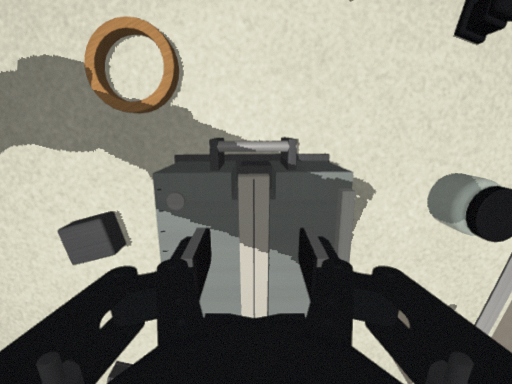

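Request:
{"name": "play_rows", "arguments": {"steps": [[3,-0.1,0,0,5],[5.5,-0.3,0,0,5],[7.2,-0.4,0,0,5],[7.8,-0.4,0,0,5],[7.8,-0.4,0,0,5],[7.8,-0.4,0,0,5]], "newtons": 80}}

```text
time_s: 23.4
tool_pos: [0.5125, 0.0282, 0.1315]
tcp_rot: [0.706, -0.077, 0.695, 0.111]
force: [-0.3, -0.0, 0.7]
grip_width: 0.05
```

Run:
```python
from h import *
s=read_state(); print(bedpos(s),s["time_s"],s["force"],pose(s)[:3,0])
w=cam("wrist"); cv2.imwrite("pics/ag.png",up(w["img"],130,90,380,330,3))
s=read_state(); print(bedpos(s))
```

```text
[  2.3  59.9 131.5   0.2] 23.4 [-0.25048707 -0.02110144  0.73242779] [ 0.00831131  0.04926648 -0.99875109]
[2.500e+00 5.960e+01 1.319e+02 1.000e-01]
```

View pics/ag.png

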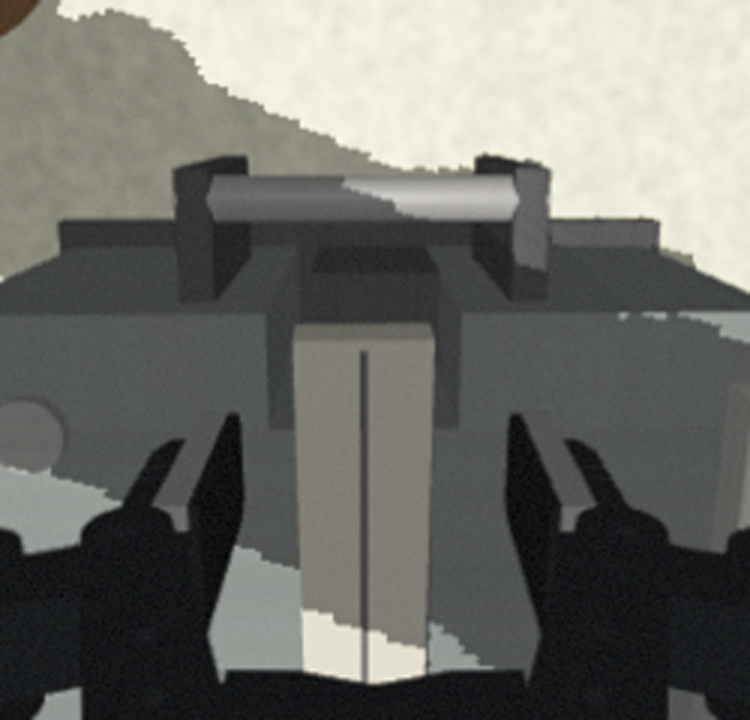

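Request:
{"name": "play_rows", "arguments": {"steps": [[0.5,0,-0.15,0,5],[0.9,-0.05,-0.15,0,5],[1.0,-0.05,-0.15,0,5],[1.0,-0.05,-0.15,0,4.2]]}}

```text
time_s: 23.85
tool_pos: [0.5113, 0.0275, 0.1216]
tcp_rot: [0.706, -0.077, 0.695, 0.11]
force: [0.4, 0.7, 0.2]
grip_width: 0.0421
```

Run:
```python
from h import *
s=read_state(); print(bedpos(s),s["time_s"],s["force"])
w=cam("wrist"); cv2.imwrite("pics/ah.png",up(w["img"],130,90,380,330,3))
```

```text
[1.000e+00 5.950e+01 1.216e+02 1.000e-01] 23.85 [0.36558445 0.67198675 0.20321142]
```

View pics/ah.png

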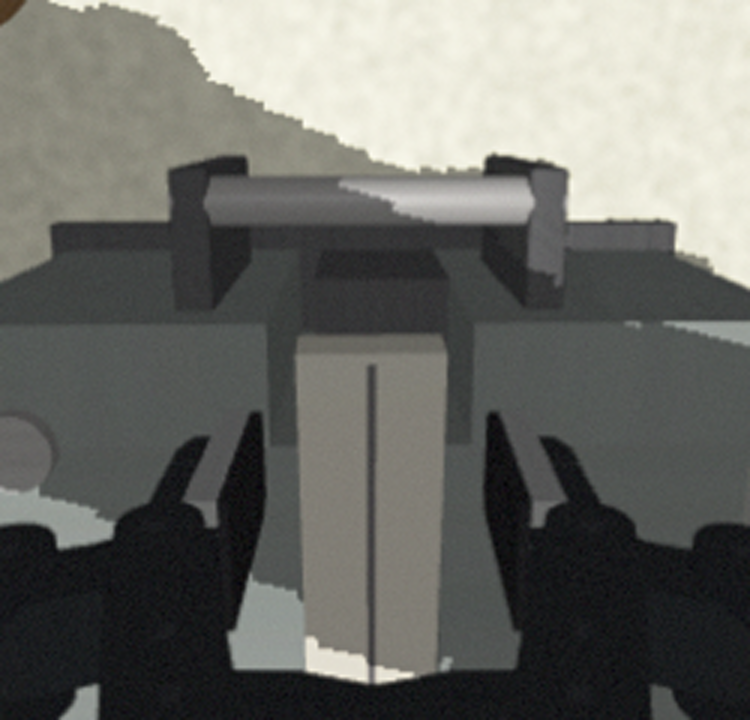

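Request:
{"name": "play_rows", "arguments": {"steps": [[0.25,0,0,0,4.2],[0.25,0,0,0,3],[0.25,0,0,0,2],[0.25,0,0,0,2],[0.25,0,0,0,2],[0.25,0,0,0,2]]}}

```text
time_s: 24.5
tool_pos: [0.5107, 0.0275, 0.1192]
tcp_rot: [0.706, -0.077, 0.696, 0.111]
force: [-3.6, 0.5, 3.1]
grip_width: 0.0239
```

Request:
{"name": "play_rows", "arguments": {"steps": [[-0.4,0,0,0,2],[-0.8,0,0,0,2],[-1.2,0,0,0,2],[-1.6,0,0,0,2],[-2.0,0,0,0,2]]}}

```text
time_s: 25.0
tool_pos: [0.5111, 0.0265, 0.1402]
tcp_rot: [0.706, -0.077, 0.695, 0.111]
force: [-0.5, -0.3, -1.0]
grip_width: 0.024
```

Run:
```python
from h import *
s=read_state(); print(bedpos(s),s["time_s"],s["force"],s["grip_width"])
w=cam("wrist"); cv2.imwrite("pics/ai.png",up(w["img"],130,90,380,330,3))
t=cam("top"); cv2.imwrite("pics/ai_top.png",up(t["img"],200,110,350,250,4.5))
```

```text
[5.000e-01 5.860e+01 1.402e+02 1.000e-01] 25.0 [-0.46425726 -0.32417284 -0.97997252] 0.02395079555178558
```

View pics/ai.png

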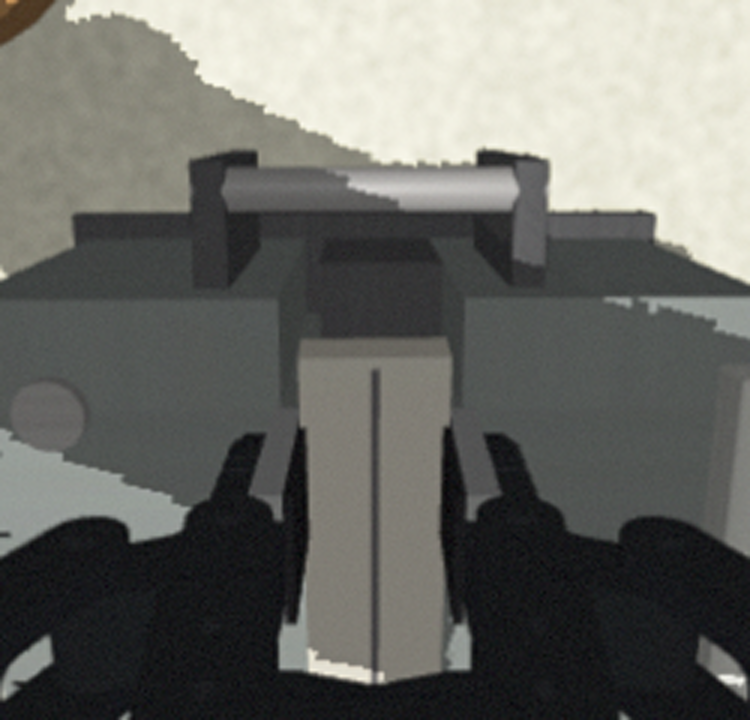

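View pics/ai_top.png

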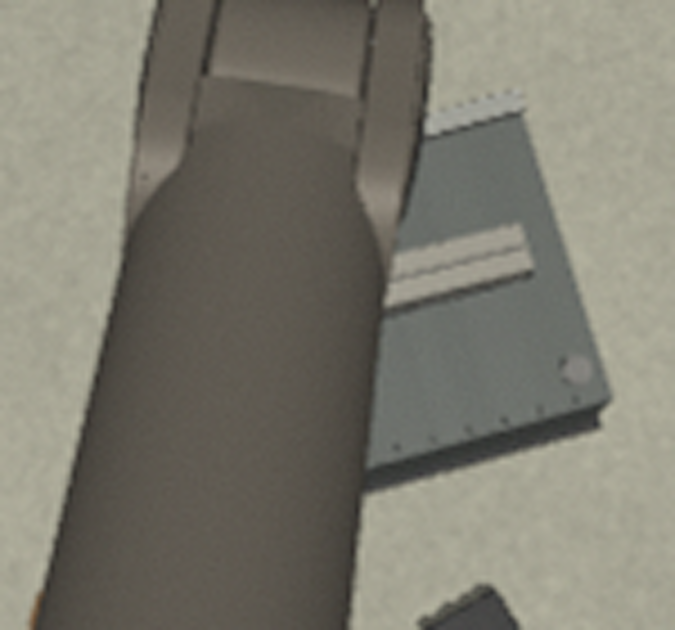

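Request:
{"name": "play_rows", "arguments": {"steps": [[-0.6,0,0,0,2],[-1.3,0,0,0,2],[-2.2,0,0,0,2],[-3.5,0,0,0,2],[-5,0,0,0,2],[-7,0,0,0,2],[-9,0,0,0,2],[-11,0,0,0,2],[-11,0,0,0,2]]}}

```text
time_s: 26.0
tool_pos: [0.5126, 0.0204, 0.254]
tcp_rot: [0.709, -0.077, 0.692, 0.11]
force: [0.4, 0.0, -0.5]
grip_width: 0.0234
```

Run:
```python
from h import *
s=read_state(); print(bedpos(s),s["time_s"],s["force"],s["grip_width"],s["qpos"])
w=cam("wrist"); cv2.imwrite("pics/aj.png",w["img"])
t=cam("top"); cv2.imwrite("pics/aj_top.png",t["img"])
p=cam("side"); cv2.imwrite("pics/aj_side.png",up(p["img"],180,60,330,230,4))
print(find(t,"tray"))
```

```text
[3.00e-01 5.24e+01 2.54e+02 1.00e-01] 26.0 [ 0.40218399  0.03335018 -0.46885922] 0.023374247431964743 [-0.48367592  0.23488491  0.54512699  1.6341235  -0.17891623  1.29492758
  0.36147357]
[(0.69, [0.4994, -0.3685, 0.0074])]
```

View pics/aj_top.png

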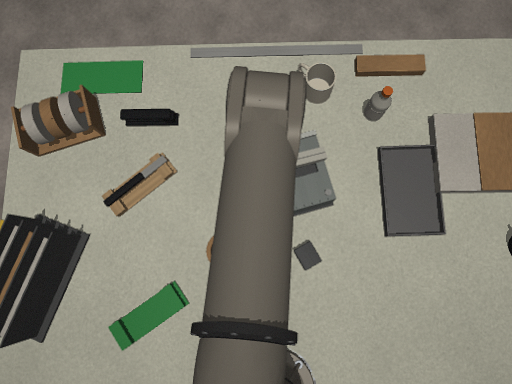

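View pics/aj_side.png

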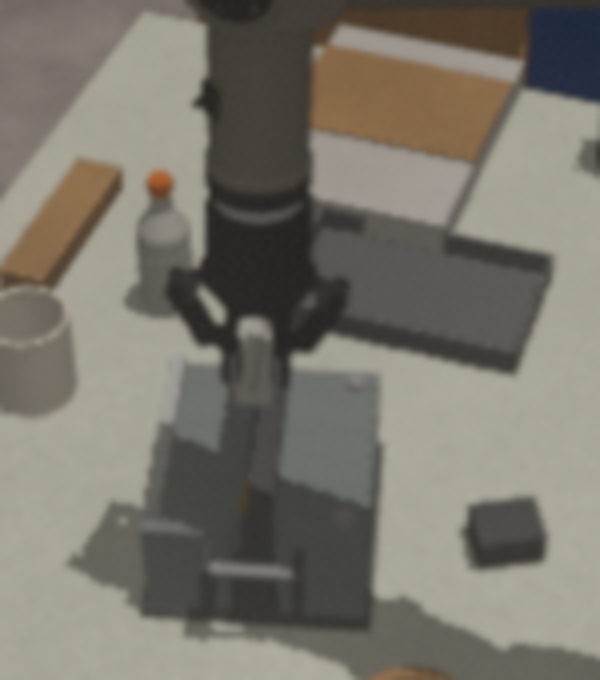

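View pics/aj.png

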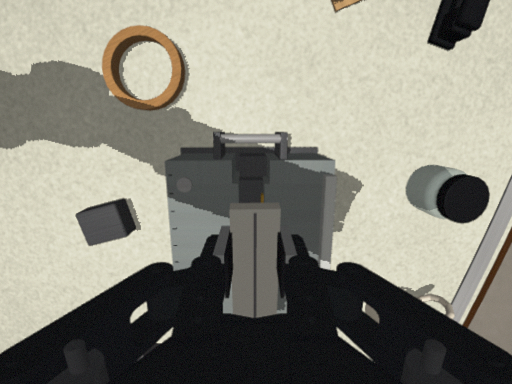

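Run:
```python
from h import *
t=cal("top"); q=[(378,147.5),(436.5,145.5),(444.5,234),(386,236)]
X=unproj(t,q,.03); print(X.round(4), X.mean(0)); 
d=(X[0]-X[3])+(X[1]-X[2]); yaw=np.degrees(np.arctan2(d[1],d[0])); print(yaw,np.linalg.norm(X[0]-X[3]),np.linalg.norm(X[0]-X[1]))
c=X.mean(0); u=np.array([np.cos(np.radians(yaw)),np.sin(np.radians(yaw))])
g=c[:2]-0.055*u; print("grip",g)
for z in (.25,.1): print(goal([g[0],g[1],z],yaw+90))
```

```text
[[ 0.6143 -0.289   0.03  ]
 [ 0.6177 -0.4446  0.03  ]
 [ 0.3826 -0.4449  0.03  ]
 [ 0.379  -0.2954  0.03  ]] [ 0.4983884  -0.36847423  0.03      ]
0.8169854768244539 0.2354185115698755 0.1557168442425156
grip [ 0.44339399 -0.36925845]
([-2.07, -35.88, -16.61], np.float64(-75.62))
([12.91, -36.57, -16.91], np.float64(-75.62))
```

Request:
{"name": "play_rows", "arguments": {"steps": [[-1,-4,-2,-7,2],[-2,-8,-4,-14,2],[-2,-12,-6,-22,2],[-2,-16,-8,-30,2],[-2,-20,-10,-38,2],[-2,-24,-12,-46,2],[-2,-28,-14,-54,2],[-2,-32,-15.5,-62,2],[-2,-35,-16.6,-70,2],[-2,-35.9,-16.6,-75.6,2],[-2,-35.9,-16.6,-75.6,2],[-2,-35.9,-16.6,-75.6,2]]}}

```text
time_s: 27.4
tool_pos: [0.4436, -0.368, 0.248]
tcp_rot: [0.511, -0.491, 0.482, 0.514]
force: [0.2, -0.2, -0.9]
grip_width: 0.0239
```

Run:
```python
from h import *
s=read_state(); print(s["tool_pos"],s["time_s"],s["force"],s["grip_width"],pose(s)[:3,0])
w=cam("wrist"); cv2.imwrite("pics/ak.png",w["img"])
t=cam("top"); cv2.imwrite("pics/ak_top.png",up(t["img"],340,110,480,260,4))
for z in (.08,.05): print(goal([.4434,-.3693,z],90.8))
```

```text
[ 0.44358835 -0.36799577  0.24804228] 27.4 [ 0.15288232 -0.16049465 -0.86969256] 0.023909489443728928 [ 0.00580363  0.05233692 -0.99861262]
([16.84, 0.22, -1.06], np.float64(0.07))
([19.84, 0.24, -1.22], np.float64(0.07))
```

View pics/ak.png

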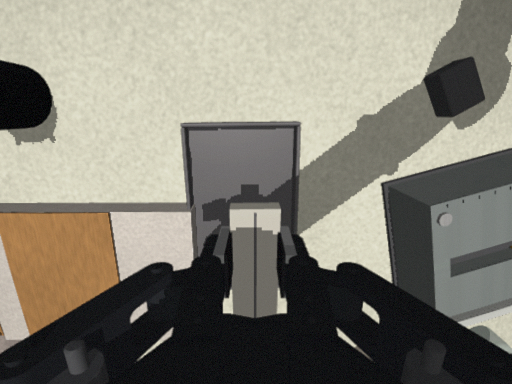

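View pics/ak_top.png

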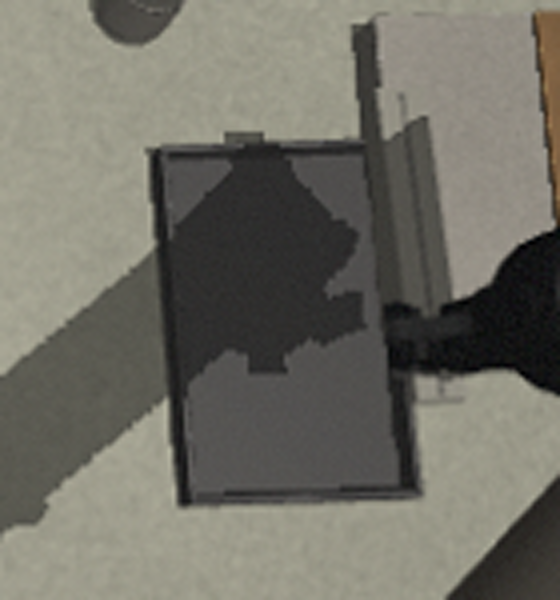

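Request:
{"name": "play_rows", "arguments": {"steps": [[3,0,-0.2,0,2],[7,0.1,-0.4,0,2],[11,0.2,-0.7,0,2],[14.5,0.2,-0.9,0,2],[17,0.2,-1.1,0,2],[18.5,0.2,-1.2,0,2],[19,0.2,-1.2,0,2],[19,0.2,-1.2,0,2],[19,0.2,-1.2,0,2]]}}

```text
time_s: 28.4
tool_pos: [0.4448, -0.3702, 0.06]
tcp_rot: [0.511, -0.494, 0.481, 0.514]
force: [-0.4, 0.2, -0.8]
grip_width: 0.0237
```

Run:
```python
from h import *
s=read_state(); print(s["tool_pos"],s["time_s"],s["force"],s["grip_width"],pose(s)[:3,0])
w=cam("wrist"); cv2.imwrite("pics/al.png",w["img"])
t=cam("top"); cv2.imwrite("pics/al_top.png",up(t["img"],340,110,480,260,4))
```

```text
[ 0.44483069 -0.37020744  0.05996507] 28.4 [-0.40470221  0.21098035 -0.82124923] 0.02371191086621793 [ 0.00928011  0.04971543 -0.99872031]
```

View pics/al.png

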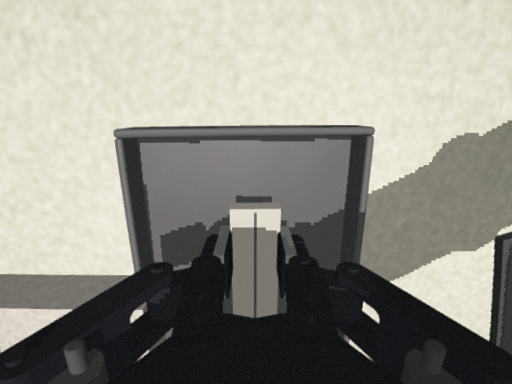

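View pics/al_top.png

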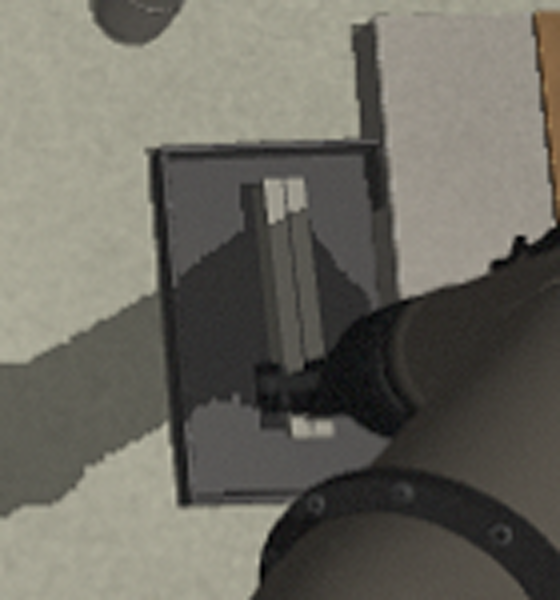

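Request:
{"name": "play_rows", "arguments": {"steps": [[0.4,0,0,0,2],[0.8,0,0,0,2],[1.2,0,0,0,2],[1.6,0,0,0,2],[2.0,0,0,0,2],[2.3,0,0,0,2],[2.3,0,0,0,2]], "newtons": 30}}

```text
time_s: 29.2
tool_pos: [0.4447, -0.3693, 0.0368]
tcp_rot: [0.511, -0.493, 0.481, 0.514]
force: [-2.1, 1.1, 0.8]
grip_width: 0.0238
```

Run:
```python
from h import *
s=read_state(); print(s["tool_pos"],s["time_s"],s["force"],s["grip_width"],pose(s)[:3,0])
w=cam("wrist"); cv2.imwrite("pics/am.png",up(w["img"],180,120,330,330,3))
p=cam("side"); cv2.imwrite("pics/am_side.png",up(p["img"],230,90,340,170,6))
```

```text
[ 0.44471024 -0.36925108  0.03683576] 29.2 [-2.10222185  1.06862709  0.83355525] 0.023818017094457685 [ 0.00908419  0.04991666 -0.99871207]
```

View pics/am.png

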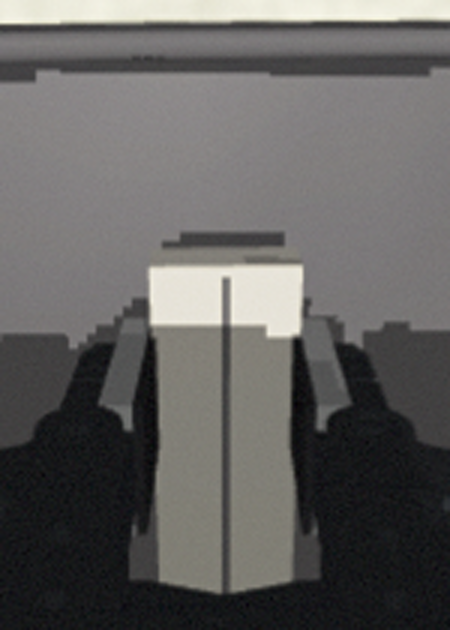

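View pics/am_side.png

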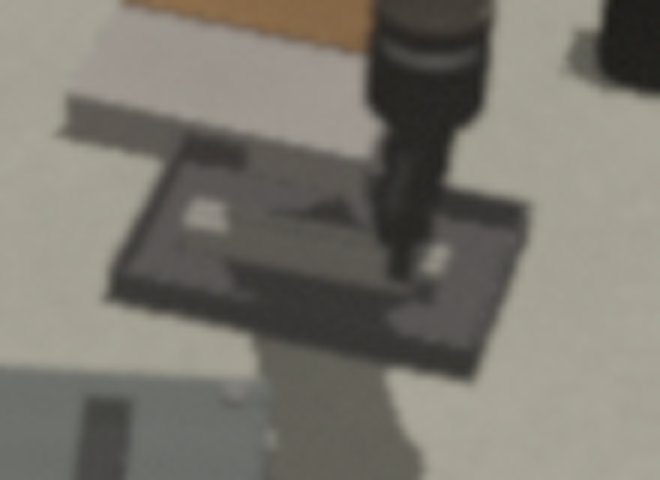

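Request:
{"name": "play_rows", "arguments": {"steps": [[0.3,0,0,0,2],[0.5,0,0,0,2],[0.7,0,0,0,2],[0.7,0,0,0,2]], "newtons": 20}}

```text
time_s: 29.7
tool_pos: [0.445, -0.3696, 0.0319]
tcp_rot: [0.511, -0.494, 0.481, 0.513]
force: [-4.1, 1.5, 10.8]
grip_width: 0.0237
```

Request:
{"name": "play_rows", "arguments": {"steps": [[0.2,0,0,0,2],[0.4,0,0,0,2],[0.4,0,0,0,2]]}}

```text
time_s: 30.0
tool_pos: [0.445, -0.3697, 0.0317]
tcp_rot: [0.511, -0.494, 0.48, 0.513]
force: [-8.7, 5.5, 24.3]
grip_width: 0.0236
```

Run:
```python
from h import *
s=read_state(); print(s["tool_pos"],s["time_s"],s["force"],s["grip_width"],pose(s)[:3,0])
w=cam("wrist"); cv2.imwrite("pics/an.png",up(w["img"],180,120,330,330,3))
p=cam("side"); cv2.imwrite("pics/an_side.png",up(p["img"],230,90,340,170,6))
```

```text
[ 0.44500032 -0.36970112  0.03174933] 30.0 [-8.68463355  5.49975477 24.29946745] 0.023560545923366826 [ 0.01177847  0.0502693  -0.99866624]
```

View pics/an.png

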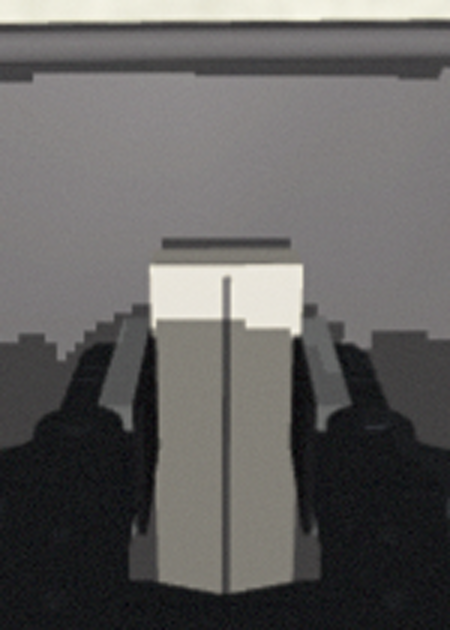

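View pics/an_side.png

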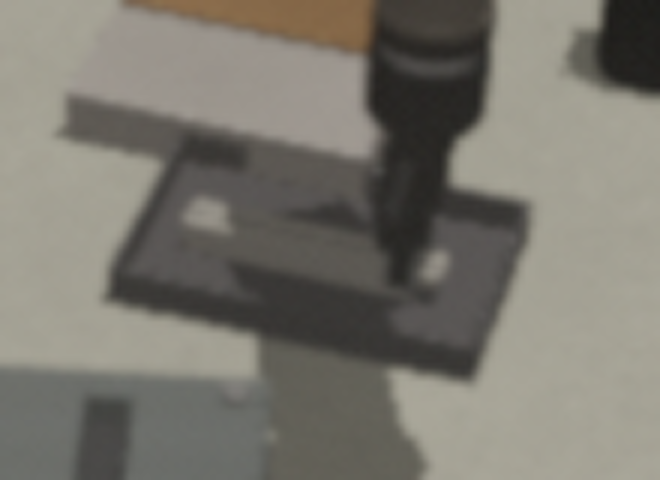

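Request:
{"name": "play_rows", "arguments": {"steps": [[-0.1,0,0,0,2],[-0.1,0,0,0,2.6],[-0.1,0,0,0,3.2],[-0.1,0,0,0,4],[-0.1,0,0,0,5],[-0.1,0,0,0,5],[-2,0,0,0,5],[-6,0,0,0,5],[-11,0,0,0,5],[-16,0,0,0,5],[-19,0,0,0,5],[-19,0,0,0,5]]}}

```text
time_s: 31.3
tool_pos: [0.4446, -0.3823, 0.2273]
tcp_rot: [0.512, -0.498, 0.48, 0.509]
force: [0.1, 0.6, 0.0]
grip_width: 0.0498
```

Run:
```python
from h import *
w=cam("wrist","ao")
t=cam("top","ao_top")
p=cam("side","ao_side"); cv2.imwrite("pics/ao_side2.png",up(p["img"],230,90,340,170,6))
s=read_state(); print(s["tool_pos"],s["time_s"],s["force"])
```

```text
[ 0.44238833 -0.37853788  0.22038296] 31.45 [ 0.0775099  -0.45948164 -0.67984246]
```

View pics/ao.png

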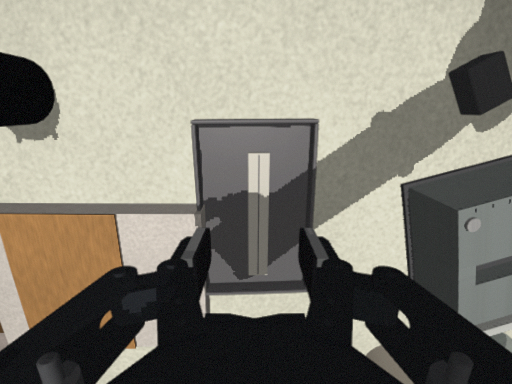

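View pics/ao_top.png

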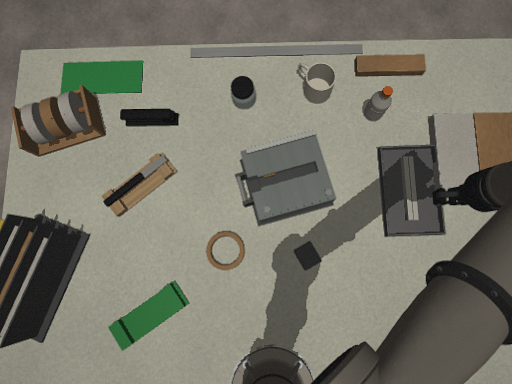

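View pics/ao_side.png

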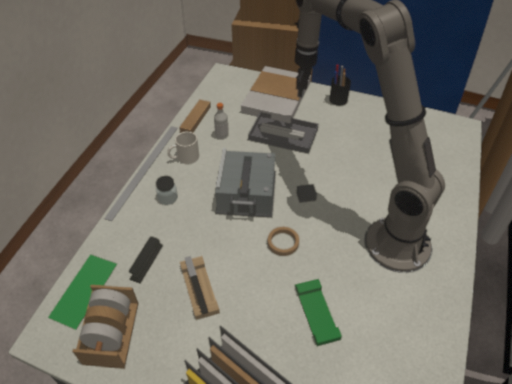

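Run:
```python
from plant import ticket
print(ticket.finish_job())
```

```text
the job is handed in; nothing more can be done
None
```

I levered the stick up, laid the pry bar back on its rest, then laid the stick in the grey tray. I handed the job in at about 31.5 s, with the gripper clear of everything.

**Levering:** I tilted the bar in the grip by pressing its blade up against the underside of the rod. I then set it on the rod with the tip under the lip and pushed the handle down. The pictures put the lip about 20 mm up at the end of the push, and about 12–18 mm up after I drew the bar out.

**Last checks:** The final pictures show:
- the stick flat inside the tray;
- the bar level on both rest blocks, about 4 mm nearer one side than at the start;
- the groove empty;
- the bystanders that can be seen where they were.

**What was off:**
- While levering, the bar would not slide further under the lip as planned, with up to about 18 N sideways at the wrist.
- The tool was left tilted by about 3 degrees afterwards.
- The stick was pressed onto the tray floor with about 24 N just before I let go.

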